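# Rebuild the air filter and the lubricator

## Robot

A 6-joint arm with a two-finger parallel gripper is mounted at the origin on the work surface. World frame = base frame: x ahead of the robot, y to its left, z up, the work surface at z = 0. Lengths are in mm, angles in rad, forces in N, time in s.
With the tool pointing down it reaches from about 300 to 750 mm from the base axis. Payload 8.5 kg.
Tool frame: the origin (TCP) lies on the centre line of the jaws, within the pads' length; the fingertips stand 19 mm ahead of it and the grasp point (between the pads) is the TCP; y points along the fingers, x is the direction in which the jaws open and shut, and the axes are right-handed (so a half turn about y gives the same grasp; the last joint's range is limited). The gripper opens to 85 mm and grips with 20 to 120 N. Pads are 22 mm wide; open, the fingers measure 114 mm over their backs; the gripper's body (76 mm by 85 mm) begins 54 mm behind the grasp point. The pads swing forward as they close: fully open they stand 13 mm farther back than shut.
Start: joints at [0.914, 0.381, 1.297, -0, 1.464, -0.215], TCP at [235.151, 497.176, 250.322] pointing down, gripper open.
Joint ranges: [-3.11, 3.11], [-0.89, 2.33], [0.22, 2.48], [-1.42, 4.56], [0.17, 2.85], [-2.88, 2.88]. Speed limits (rad/s): [2.39, 2.39, 3.14, 3.14, 3.14, 3.14].

## Interface

Orientations are given as a 3x3 rotation matrix whose columns are the frame's x, y, z axes.
In Python, from rig import telemetry, cams, order, nets gives the robot as it stands.
- The arm moves only by the tool apply_moves, never from a script. Its argument "steps" is a list of rows, each an object of numbers: "ax", "ay", "az": the turn, a rotation vector about the tool's x, y, z in units of 6 degrees (1.0 is 6 degrees); "dx", "dy", "dz": the shift along the tool's x, y, z in units of 40 mm (1.0 is 40 mm); "fingers": the closure, from -1 (fully open) to 1 (shut), so that 0 is half open. A call has 1 to 20 rows; each row is the pose to reach, as a shift and turn from the pose commanded when the call began, along the tool's axes at that moment; what a row does not reach only later rows make up. A row lasts 1/12 s, in which the tool goes at most 41.7 mm and 7.16 degrees, less where a joint would pass 70% of its speed; a pose out of reach is approached as far as the arm can. A call with a gripper value outside its range is refused whole. The fingers move at their own pace and stop on an object; "newtons" is the grip in N (left out, the last holds). Time passes only in rows, so rows that repeat a pose let the fingers close. It gives the time, the measured TCP pose, the force and the opening at its end, in the units of the state.
- telemetry.get_obs(): the state, without advancing time (a new reading comes with each control period).
- cams.capture(name): name is "scene" or "top" or "wrist"; returns a dict with "img" (400x640x3 uint8, blue, green, red), "z_map" (400x640 float32, mm along the optical axis (not along the pixel's ray), 0 where there is no reading), "fx", "fy", "cx", "cy" (pixels), "dist_coeffs" ([k1, k2, p1, p2, k3] as OpenCV has them; the pictures are not rectified), "position" and "attitude" of the camera in the world. Camera axes: x right, y down, z forward; pixel columns grow to the right and rows downward; lengths in mm; the calibration is good to about 2 mm. A picture is of the moment at which its call begins.
- order.job_done(): hands the job in, once; it reports no verdict.
Trained networks look in a picture, given as the dict that the camera call returned (one of the last four; its "shot" number tells which), for a name from the list of things; names that differ only in an ending like _2 or _b are one class to them, and where a whole thing is asked for, a point or a joint stands for the part that bears it (a point fixed in the world has none). Each returns a list of dicts, best first, with "conf" (0 to 1); they miss things now and then, are a little off and sometimes report something else, mostly with a low value. They report only what shows in the picture. A call takes as long as a camera call. They do not tell look-alikes from the thing itself.
- nets.recognise(picture, name): "position" ([x, y, z] in mm, in world coordinates, good to about 4 mm: the middle of the surface that is visible of it).
- nets.landmark_of(picture, name): "position" ([x, y, z] in mm, in world coordinates, good to about 4 mm: a listed point, or the origin of a listed thing).
The state is a dict: "time_s": time; "joint_positions": joint angles; "joint_velocities": joint speeds; "effort": joint torques, N m; "position": TCP position; "orientation": TCP orientation; "ft_force": force on the tool from outside, world axes, zero at the start; "ft_torque": the same for the moment, N m; "gripper_width": finger opening in mm.
Only numpy, scipy, OpenCV 4.12 (cv2) and the standard library are available. Lean on these libraries where they do the work, as an engineer would, in place of code of your own. Each camera call takes 0.05 s, during which the arm holds its last target.

## Task

Rebuild the air filter and the lubricator, whose heads are clamped upside down on the bench: over the centre stem of the large filter head stack first the vaned deflector ring, then the white filter element, then the baffle with its hub upwards, and cover the stack with the large bowl, open end down, sitting square on the head. Put the small bowl in the same way over the siphon tube of the small lubricator head. Lower each part into place rather than dropping it, do not shift the pressure gauge, and leave everything released and at rest.

Things in the scene. Friction and masses are not known exactly. Their poses are not given: they have to be found in the camera images.
- filter_seat (a point): Filter head, fixed upside down: grey 84 mm square block on a dark plate. Point: on the stem axis, on top of the boss (30 mm across) where the deflector rests, 66 mm above the bench. The flat face for the large bowl's rim is 12 mm lower; a 46 mm spigot, 5 mm high, on it centres the bowl. The steel stem, 10 mm across, rises 54 mm above the point, its last 8 mm tapering to 4 mm across. z up.
- lubricator_face (a point): Lubricator head, fixed upside down: like the filter head but smaller, a 66 mm square block with a thin brass siphon tube. Point: centre of its flat face, on which the small bowl's rim rests, 46 mm above the bench. A 33 mm spigot, 5 mm high, centres the bowl inside. The tube, 6 mm across, stands 6 mm off centre along this frame's +x and ends 42 mm above the point. z up.
- deflector_mid (a point): Deflector: flat black ring, 40 mm across, 10 mm high, with slanted vanes between hub and rim and a 16 mm hole through it; lies flat. The point is at its centre, half-way up (5 mm). z is up.
- element_mid (a point): Filter element: white tube standing upright, 34 mm across, 32 mm high, with an 18 mm hole through it. The point is at its centre, half-way up (16 mm). z is up.
- baffle_mid (a point): Baffle: black disc 40 mm across and 5 mm thick with a round hub, 24 mm across, rising 13 mm above it (18 mm high in all), and a 16 mm hole through both; it lies disc down, hub up. The point is on its axis half-way up (9 mm). z is up along the hub.
- filter_bowl_mid (a point): Large (filter) bowl: bare metal cup standing open end down, 62 mm across outside, 54 inside, 86 mm high (78 deep inside), straight-sided up to 76 mm above the rim; a brass drain cock, 14 mm across with a 22 mm cross pin, stands 10 mm above the closed end. Point: on its axis, 43 mm above the rim. Grip it by the sides about 60 mm above the rim. z up.
- lubricator_bowl_mid (a point): Small (lubricator) bowl: bare metal cup standing open end down, 48 mm across outside, 41 mm inside, 60 mm high to its plain closed end (53 mm deep inside), straight-sided up to 53 mm above the rim. The point is on its axis, 30 mm above the rim. z is up as it stands.
- gauge: Pressure gauge, loose, a bystander to be left alone: round steel case 52 mm across and 24 mm high lying face up, white dial, its brass stem reaching 56 mm from the centre along -y of its frame. Origin at the centre of the case's underside.
Mind the look-alikes: they are no part of the job. Leave any blue look-alike of the part that bears lubricator_bowl_mid alone.

How it is judged:
By the outcome, as a careful person would: the job done as asked, in the order asked, and still so for the second after the job is handed in, with the robot touching nothing.
It also fails if it takes over 144 s, if anything falls off the work surface, if the arm or the gripper's body presses on something with over 40 N, if the wrist force passes 120 N, or if a joint passes its speed limit or range.

## Working session

There is one attempt and no reset: what is moved stays moved. The work goes in short steps, Python scripts to look and compute and a tool call to move; the robot and the scene stay as the last step left them, time stands still between calls to the robot, and variables do not carry over. Pictures are saved under pics/ and viewed, and the job is handed in when it is done.

Besides the shell and the picture viewer there is one more tool, called after "Call:" as name(argument=value, ...) on one line, values as JSON. apply_moves: Moves the arm, as the interface text tells. Its arguments: {"type":"object","properties":{"steps":{"type":"array","items":{"type":"object","properties":{"ax":{"type":"number"},"ay":{"type":"number"},"az":{"type":"number"},"dx":{"type":"number"},"dy":{"type":"number"},"dz":{"type":"number"},"fingers":{"type":"number"}}}},"newtons":{"type":"number"}},"required":["steps"]}

```bash
ls; mkdir -p pics; cat > h.py <<'E'
import sys; sys.path.insert(0,'.')
from rig import telemetry, cams, order, nets
import numpy as np, cv2
def cap(n,save=None):
    p=cams.capture(n)
    if save: cv2.imwrite('pics/'+save,p['img'])
    return p
def K(p): return np.array([[p['fx'],0,p['cx']],[0,p['fy'],p['cy']],[0,0,1.]])
def cloud(p):
    H,W=p['z_map'].shape
    u,v=np.meshgrid(np.arange(W),np.arange(H))
    q=cv2.undistortPoints(np.stack([u,v],-1).reshape(-1,1,2).astype(float),K(p),np.array(p['dist_coeffs'])).reshape(H,W,2)
    z=p['z_map'][...,None]
    c=np.concatenate([q*z,z],-1)
    w=c@np.array(p['attitude']).T+np.array(p['position'])
    w[p['z_map']<=0]=np.nan
    return w
def proj(p,X):
    R=np.array(p['attitude']);t=np.array(p['position'])
    rv=cv2.Rodrigues(R.T)[0]
    return cv2.projectPoints(np.array(X,float).reshape(-1,1,3),rv,-R.T@t,K(p),np.array(p['dist_coeffs']))[0].reshape(-1,2)
NAMES=['filter_seat','lubricator_face','deflector_mid','element_mid','baffle_mid','filter_bowl_mid','lubricator_bowl_mid','gauge']
E
python3 - <<'E'
from h import *
for n in ['scene','top','wrist']:
    p=cap(n,n+'0.png')
    print(n,np.round(p['position']),np.round(p['attitude'],2).tolist(),p['img'].shape)
    for m in NAMES:
        for d in nets.landmark_of(p,m)[:4]:
            print(' ',m,round(d['conf'],2),np.round(d['position']),np.round(proj(p,d['position'])[0]))
print(telemetry.get_obs())
E
```

```text
pics
scene [1002. -512.  847.] [[0.81, 0.44, -0.39], [0.59, -0.63, 0.52], [-0.02, -0.65, -0.76]] (400, 640, 3)
  filter_seat 0.95 [ 537. -209.   64.] [228. 241.]
  filter_seat 0.37 [684.   8.  26.] [331. 219.]
  lubricator_face 0.86 [507. 212.  44.] [320. 142.]
  deflector_mid 0.72 [586.  33.   9.] [306. 200.]
  element_mid 0.63 [502. 415.  14.] [354. 114.]
  baffle_mid 0.47 [ 488. -414.    7.] [153. 307.]
  baffle_mid 0.45 [ 749. -157.    0.] [315. 285.]
  filter_bowl_mid 0.92 [442. -25.  42.] [251. 182.]
  lubricator_bowl_mid 0.73 [774. -17.  25.] [356. 243.]
  lubricator_bowl_mid 0.73 [761.  80.  28.] [372. 214.]
  lubricator_bowl_mid 0.68 [683.   8.  27.] [331. 218.]
  gauge 0.63 [ 751. -154.    5.] [316. 283.]
top [ 367.  -14. 1231.] [[0.04, -0.98, 0.2], [-1.0, -0.04, 0.0], [0.01, -0.2, -0.98]] (400, 640, 3)
  filter_seat 0.68 [ 540. -202.   67.] [383. 223.]
  lubricator_face 0.94 [504. 213.  49.] [233. 231.]
  deflector_mid 0.45 [580.  36.  -2.] [298. 210.]
  element_mid 0.46 [499. 416.  19.] [164. 231.]
  baffle_mid 0.64 [ 489. -419.   12.] [454. 247.]
  filter_bowl_mid 0.62 [
[... 505 characters left out ...]
,
        1.46358159e+00, -2.15277784e-01]), 'joint_velocities': array([ 0.00020157, -0.00087794,  0.00018432,  0.00053471, -0.00020217,
       -0.00042674]), 'effort': array([-6.74787843e-04, -4.48333848e+01, -2.31461692e+01, -2.80577988e-04,
        5.51641260e-04,  6.73556792e-05]), 'position': array([235.15164286, 497.16996211, 250.31519242]), 'orientation': array([[ 4.27589736e-01, -4.80430977e-06, -9.03972907e-01],
       [ 9.03972907e-01, -1.13020543e-05,  4.27589736e-01],
       [-1.22710244e-05, -1.00000000e+00, -4.89676551e-07]]), 'ft_force': array([ 0.09595553, -0.97932977,  0.15517838]), 'ft_torque': array([0.00451277, 0.04726874, 0.02302403]), 'gripper_width': 85.13001155208752}
```

```bash
python3 - <<'E'
import cv2
s=cv2.imread('pics/scene0.png');t=cv2.imread('pics/top0.png')
cv2.imwrite('pics/a.png',cv2.resize(s[70:340,120:420],None,fx=2.2,fy=2.2,interpolation=3))
cv2.imwrite('pics/b.png',cv2.resize(t[120:290,140:480],None,fx=2.3,fy=2.3,interpolation=3))
E
```

```text
(no output)
```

View pics/a.png

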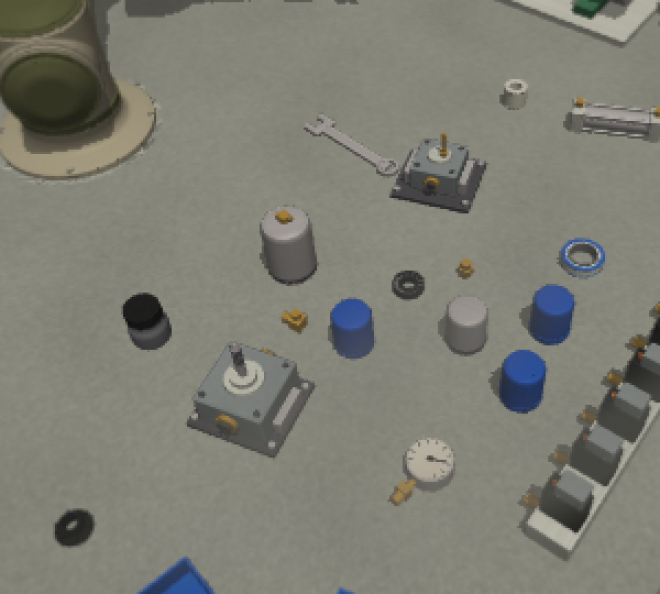

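View pics/b.png

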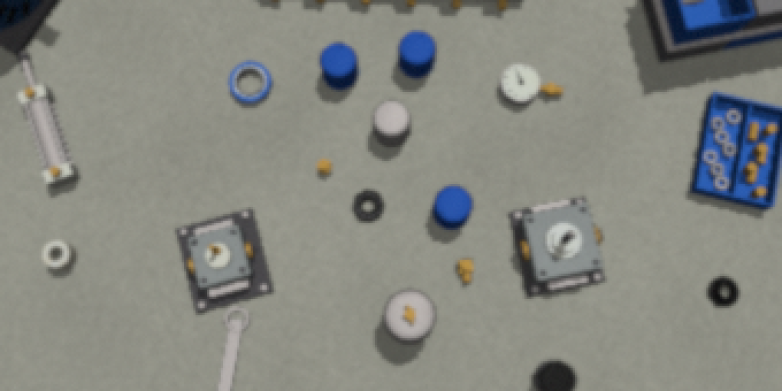

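Call:
apply_moves(steps=[{"dx":-6.74,"dz":-12.8,"dy":1.25,"ay":-4.2},{"dx":-6.74,"dz":-12.8,"dy":1.25,"ay":-4.2},{"dx":-6.74,"dz":-12.8,"dy":1.25,"ay":-4.2},{"dx":-6.74,"dz":-12.8,"dy":1.25,"ay":-4.2},{"dx":-6.74,"dz":-12.8,"dy":1.25,"ay":-4.2},{"dx":-6.74,"dz":-12.8,"dy":1.25,"ay":-4.2},{"dx":-6.74,"dz":-12.8,"dy":1.25,"ay":-4.2},{"dx":-6.74,"dz":-12.8,"dy":1.25,"ay":-4.2},{"dx":-6.74,"dz":-12.8,"dy":1.25,"ay":-4.2},{"dx":-6.74,"dz":-12.8,"dy":1.25,"ay":-4.2},{"dx":-6.74,"dz":-12.8,"dy":1.25,"ay":-4.2},{"dx":-6.74,"dz":-12.8,"dy":1.25,"ay":-4.2},{"dx":-6.74,"dz":-12.8,"dy":1.25,"ay":-4.2},{"dx":-6.74,"dz":-12.8,"dy":1.25,"ay":-4.2},{"dx":-6.74,"dz":-12.8,"dy":1.25,"ay":-4.2},{"dx":-6.74,"dz":-12.8,"dy":1.25,"ay":-4.2},{"dx":-6.74,"dz":-12.8,"dy":1.25,"ay":-4.2},{"dx":-6.74,"dz":-12.8,"dy":1.25,"ay":-4.2}])

```text
schema error: expected keys ax, ay, az, dx, dy, dz, fingers
```

```bash
python3 - <<'E'
from h import *
o=telemetry.get_obs();print(o['time_s'],o['position'],o['orientation'].round(4).tolist())
p=cap('wrist','w1.png');print(np.round(p['position']),np.round(p['attitude'],3).tolist(),p['fx'])
for m in ['deflector_mid','filter_bowl_mid']:
    for d in nets.landmark_of(p,m)[:4]:
        print(' ',m,round(d['conf'],2),np.round(d['position']),np.round(proj(p,d['position'])[0]))
# depth-based deflector
c=cloud(p);z=c[...,2]
print('bench z',np.nanmedian(z))
m=(np.hypot(c[...,0]-583,c[...,1]-34)<40)&(z>6)&(z<16)
q=c[m];print(m.sum(),q.min(0),q.max(0),np.median(q,0))
E
```

```text
1.35 [235.15164286 497.16996211 250.31519242] [[0.4276, -0.0, -0.904], [0.904, -0.0, 0.4276], [-0.0, -1.0, -0.0]]
[174. 526. 375.] [[0.428, 0.872, 0.238], [0.904, -0.413, -0.112], [0.0, 0.263, -0.965]] 284.34256553150624
bench z 1.8885932373941046Traceback (most recent call last):
  File "<stdin>", line 11, in <module>
    return umr_minimum(a, axis, None, out, keepdims, initial, where)
ValueError: zero-size array to reduction operation minimum which has no identity
```

View pics/w1.png

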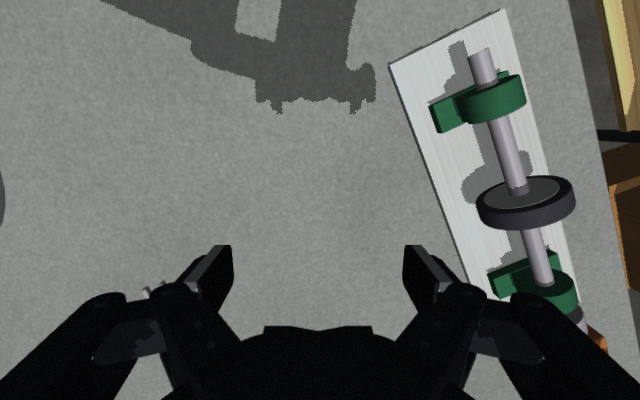

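Call:
apply_moves(steps=[{"ax":0,"az":0,"fingers":-1,"dx":-7.06,"dz":-12.14,"dy":1.25,"ay":-4.2},{"ax":0,"az":0,"fingers":-1,"dx":-7.06,"dz":-12.14,"dy":1.25,"ay":-4.2},{"ax":0,"az":0,"fingers":-1,"dx":-7.06,"dz":-12.14,"dy":1.25,"ay":-4.2},{"ax":0,"az":0,"fingers":-1,"dx":-7.06,"dz":-12.14,"dy":1.25,"ay":-4.2},{"ax":0,"az":0,"fingers":-1,"dx":-7.06,"dz":-12.14,"dy":1.25,"ay":-4.2},{"ax":0,"az":0,"fingers":-1,"dx":-7.06,"dz":-12.14,"dy":1.25,"ay":-4.2},{"ax":0,"az":0,"fingers":-1,"dx":-7.06,"dz":-12.14,"dy":1.25,"ay":-4.2},{"ax":0,"az":0,"fingers":-1,"dx":-7.06,"dz":-12.14,"dy":1.25,"ay":-4.2},{"ax":0,"az":0,"fingers":-1,"dx":-7.06,"dz":-12.14,"dy":1.25,"ay":-4.2},{"ax":0,"az":0,"fingers":-1,"dx":-7.06,"dz":-12.14,"dy":1.25,"ay":-4.2},{"ax":0,"az":0,"fingers":-1,"dx":-7.06,"dz":-12.14,"dy":1.25,"ay":-4.2},{"ax":0,"az":0,"fingers":-1,"dx":-7.06,"dz":-12.14,"dy":1.25,"ay":-4.2},{"ax":0,"az":0,"fingers":-1,"dx":-7.06,"dz":-12.14,"dy":1.25,"ay":-4.2},{"ax":0,"az":0,"fingers":-1,"dx":-7.06,"dz":-12.14,"dy":1.25,"ay":-4.2},{"ax":0,"az":0,"fingers":-1,"dx":-7.06,"dz":-12.14,"dy":1.25,"ay":-4.2},{"ax":0,"az":0,"fingers":-1,"dx":-7.06,"dz":-12.14,"dy":1.25,"ay":-4.2},{"ax":0,"az":0,"fingers":-1,"dx":-7.06,"dz":-12.14,"dy":1.25,"ay":-4.2},{"ax":0,"az":0,"fingers":-1,"dx":-7.06,"dz":-12.14,"dy":1.25,"ay":-4.2}])

```text
time_s: 3.0
position: [552.8, 35.3, 200.6]
orientation: [[0.001, -0.0, -1.0], [1.0, 0.0, 0.001], [0.0, -1.0, 0.0]]
ft_force: [-0.4, 0.1, 0.3]
gripper_width: 85.5
```

```bash
cat > look.py <<'E'
from h import *
def look(name,cam,xy,r,zlo,zhi,lm=None,crop=True):
    """depth blob near xy between heights; prints extents & circle centre"""
    p=cap(cam,name)
    if lm:
        for d in nets.landmark_of(p,lm)[:4]:
            print(' ',lm,round(d['conf'],2),np.round(d['position']),np.round(proj(p,d['position'])[0]))
    blob(p,xy,r,zlo,zhi); return p
def blob(p,xy,r,zlo,zhi):
    c=cloud(p);z=c[...,2]
    b=z[(abs(z)<15)]
    with np.errstate(all='ignore'):
        m=(np.hypot(c[...,0]-xy[0],c[...,1]-xy[1])<r)&(z>zlo)&(z<zhi)
    q=c[m]
    if len(q)<5: print('few',len(q));return
    h=cv2.convexHull(q[:,:2].astype(np.float32))
    (cx,cy),R=cv2.minEnclosingCircle(h)
    print(len(q),'min',q.min(0).round(1),'max',q.max(0).round(1),'med',np.median(q,0).round(1),'circ',round(cx,1),round(cy,1),round(R,1),'mid',((q.min(0)+q.max(0))/2).round(1))
def pos():
    o=telemetry.get_obs();print('t',round(o['time_s'],2),'pos',o['position'].round(1),'x',o['orientation'][:,0].round(3),'y',o['orientation'][:,1].round(3),'F',o['ft_force'].round(1),'w',round(o['gripper_width'],1))
E
python3 - <<'E'
from look import *
pos()
p=look('w2.png','wrist',(583,34),40,6,16,'deflector_mid')
blob(p,(583,34),150,-5,5)
E
```

```text
t 3.0 pos [552.8  35.3 200.6] x [0.001 1.    0.   ] y [-0.  0. -1.] F [-0.4  0.1  0.3] w 85.5
  deflector_mid 0.75 [579.  32.   6.] [314. 207.]
674 min [560.4  14.4   6. ] max [599.2  53.9  13.2] med [580.3  35.3  10.7] circ 580.1 34.1 20.0 mid [579.8  34.1   9.6]
40717 min [ 433.4 -115.7   -1.8] max [732.7 183.8   5. ] med [554.1  47.5   1.5] circ 583.0 34.0 150.0 mid [583.1  34.    1.6]
```

View pics/w2.png

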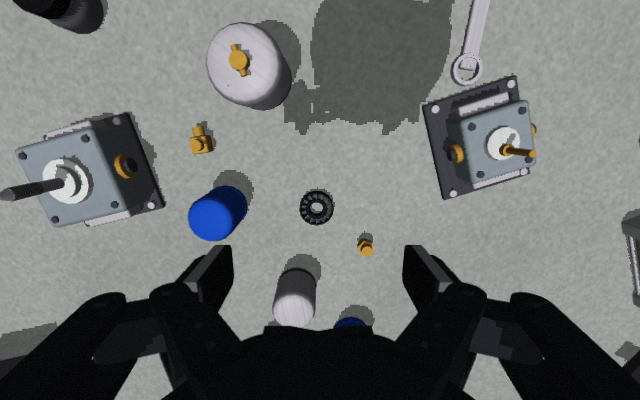

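```bash
python3 - <<'E'
from look import *
p=cap('wrist')
for nm,xy,r,a,b in [('boss',(538,-206),20,63,75),('spig+boss',(538,-206),32,58,75),('blockF',(538,-206),70,48,75),('stemtop',(538,-206),25,100,130),('lubspig',(506,212),25,48.8,60),('blockL',(506,212),55,40,60),('bigbowl',(443,-22),45,80,92),('smallbowl',(684,8),35,50,70)]:
    print(nm);blob(p,xy,r,a,b)
for m in ['filter_seat','lubricator_face','filter_bowl_mid','lubricator_bowl_mid','gauge']:
    for d in nets.landmark_of(p,m)[:4]:
        print(' ',m,round(d['conf'],2),np.round(d['position']),np.round(proj(p,d['position'])[0]))
i=p['img']
cv2.imwrite('pics/c1.png',cv2.resize(i[90:240,0:175],None,fx=4,fy=4,interpolation=3))
cv2.imwrite('pics/c2.png',cv2.resize(i[60:210,410:560],None,fx=4,fy=4,interpolation=3))
E
```

```text
boss
771 min [ 522.4 -220.    63.1] max [ 552.6 -190.    74.8] med [ 535.2 -201.5   67.3] circ 537.4 -205.5 16.0 mid [ 537.5 -205.    68.9]
spig+boss
1572 min [ 514.9 -226.5   58. ] max [ 559.4 -183.    74.8] med [ 534.3 -199.3   62.4] circ 536.2 -205.5 23.5 mid [ 537.1 -204.8   66.4]
blockF
7012 min [ 488.6 -254.8   48. ] max [ 587.6 -155.3   74.8] med [ 532.4 -196.1   55.5] circ 537.8 -205.2 57.4 mid [ 538.1 -205.    61.4]
stemtop
392 min [ 531.9 -209.1  100.1] max [ 542.8 -199.1  121.4] med [ 536.7 -202.2  111.7] circ 536.9 -204.7 5.9 mid [ 537.3 -204.1  110.7]
lubspig
903 min [482.  190.4  48.8] max [526.4 234.3  59.9] med [502.1 209.3  52.3] circ 504.9 211.3 22.9 mid [504.2 212.3  54.4]
blockL
4520 min [463.5 171.2  40. ] max [543.3 251.4  59.9] med [500.2 206.6  47.4] circ 502.9 211.0 44.5 mid [503.4 211.3  50. ]
bigbowl
4282 min [410.  -50.5  80. ] max [469.1   7.2  92. ] med [440.6 -19.5  86.6] circ 439.7 -22.7 29.9 mid [439.5 -21.7  86. ]
smallbowl
1357 min [658.4 -15.   50.1] max [702.2  32.   63.7] med [676.5   9.8  61. ] circ 681.9 8.6 24.1 mid [680.3   8.5  56.9]
  filter_seat 0.9 [ 537. -206.   62.] [ 63. 181.]
  filter_seat 0.52 [579.  35.   5.] [317. 206.]
  lubricator_face 0.94 [507. 212.  45.] [498. 146.]
  lubricator_bowl_mid 0.64 [577. -69.  30.] [221. 211.]
  lubricator_bowl_mid 0.62 [685.  10.  30.] [296. 297.]
  lubricator_bowl_mid 0.55 [505. 213.  46.] [499. 145.]
  gauge 0.46 [ 536. -207.   63.] [ 61. 180.]
```

View pics/c1.png

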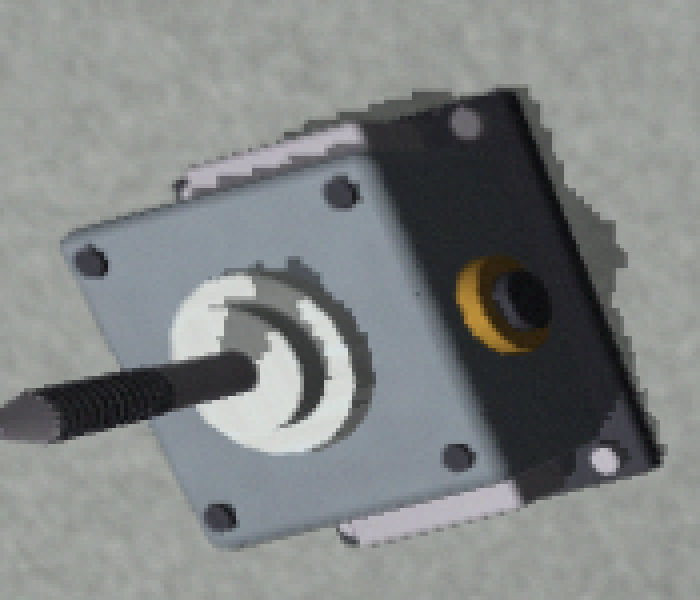

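View pics/c2.png

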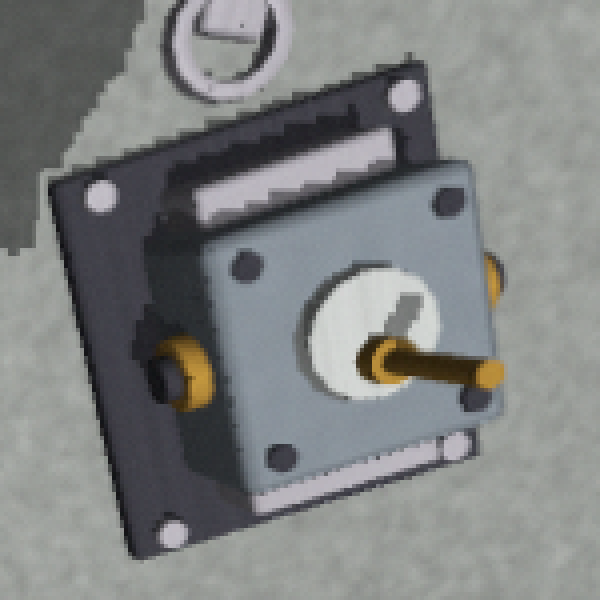

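```bash
python3 - <<'E'
from look import *
p=cap('wrist');c=cloud(p)-telemetry.get_obs()['position']
for v,u in [(248,222),(255,228),(265,228),(280,228),(290,222),(250,412),(260,408),(290,412),(300,200)]: print(v,u,c[v,u].round(1))
m=(np.abs(c[...,0])<20)&(np.abs(c[...,1])<60)&(c[...,2]>-60)
q=c[m];print(np.percentile(q[:,2],[0,.5,2,10,50]).round(1)); z=q[q[:,2]<-5]; print(len(z), z.min(0).round(1),z.max(0).round(1))
E
```

```text
248 222 [-11.6 -43.8   3. ]
255 228 [ -6.9 -42.1   0.8]
265 228 [ -2.2 -42.2   1.8]
280 228 [  4.2 -41.9   4.7]
290 222 [  4.3 -42.1  12.9]
250 412 [-11.4  44.1   5.2]
260 408 [-5.  43.6  2.6]
290 412 [ 5.5 43.6 11.3]
300 200 [ -4.2 -43.   32.9]
[-5.1 -0.8  4.8 25.1 64.2]
2 [ -6.8 -42.5  -5.1] [  7.1 -42.4  -5.1]
```

Call:
apply_moves(steps=[{"ax":0,"ay":0,"az":0,"dx":-0.03,"dy":1,"dz":-0.68,"fingers":-0.15},{"ax":0,"ay":0,"az":0,"dx":-0.03,"dy":2,"dz":-0.68,"fingers":-0.15},{"ax":0,"ay":0,"az":0,"dx":-0.03,"dy":3,"dz":-0.68,"fingers":-0.15},{"ax":0,"ay":0,"az":0,"dx":-0.03,"dy":3.8,"dz":-0.68,"fingers":-0.15},{"ax":0,"ay":0,"az":0,"dx":-0.03,"dy":4.26,"dz":-0.68,"fingers":-0.15},{"ax":0,"ay":0,"az":0,"dx":-0.03,"dy":4.26,"dz":-0.68,"fingers":-0.15},{"ax":0,"ay":0,"az":0,"dx":-0.03,"dy":4.26,"dz":-0.68,"fingers":-0.15}], newtons=30)

```text
time_s: 4.03
position: [580.6, 33.0, 29.8]
orientation: [[0.002, -0.001, -1.0], [1.0, 0.0, 0.002], [0.0, -1.0, 0.001]]
ft_force: [1.0, -0.3, 1.0]
gripper_width: 49.0
```

```bash
python3 - <<'E'
from look import *
pos()
p=cap('wrist','w3.png');c=cloud(p)-telemetry.get_obs()['position']
m=(np.abs(c[...,0])<14)&(np.abs(c[...,1])<40)&(np.abs(c[...,1])>21.5)&(c[...,2]>-22)
q=c[m];print(np.percentile(q[:,2],[0,.5,2,10,50]).round(1))
blob(p,(580,34),40,6,16)
E
```

```text
t 4.03 pos [580.6  33.   29.8] x [0.002 1.    0.   ] y [-0.001  0.    -1.   ] F [ 1.  -0.3  1. ] w 49.0
[-16.8 -14.3 -10.5  -1.6  31.2]
3005 min [559.8   8.9   6. ] max [599.7  58.4  15.9] med [579.8  35.6  10.6] circ 580.0 33.6 25.7 mid [579.8  33.6  11. ]
```

View pics/w3.png

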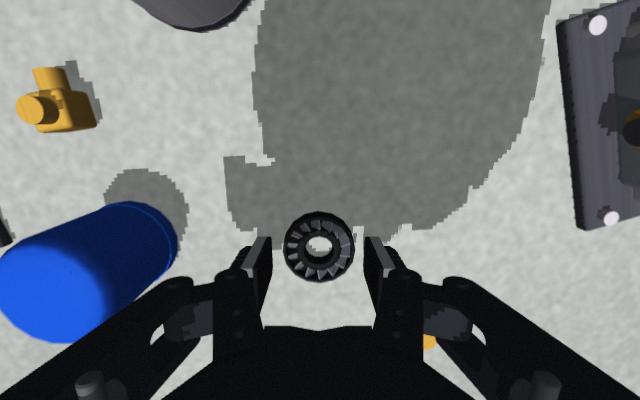

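Call:
apply_moves(steps=[{"ax":0,"ay":0,"az":0,"dx":0.02,"dy":0.28,"dz":0.01,"fingers":-0.1},{"ax":0,"ay":0,"az":0,"dx":0.02,"dy":0.28,"dz":0.01,"fingers":-0.1},{"ax":0,"ay":0,"az":0,"dx":0.02,"dy":0.28,"dz":0.01,"fingers":0.3},{"ax":0,"ay":0,"az":0,"dx":0.02,"dy":0.28,"dz":0.01,"fingers":0.3},{"ax":0,"ay":0,"az":0,"dx":0.02,"dy":0.28,"dz":0.01,"fingers":0.3},{"ax":0,"ay":0,"az":0,"dx":0.02,"dy":0.28,"dz":0.01,"fingers":0.3},{"ax":0,"ay":0,"az":0,"dx":0.02,"dy":0.28,"dz":0.01,"fingers":0.3}], newtons=30)

```text
time_s: 4.67
position: [580.5, 33.8, 19.3]
orientation: [[0.002, 0.001, -1.0], [1.0, -0.0, 0.002], [-0.0, -1.0, -0.001]]
ft_force: [-0.3, 0.8, 5.2]
gripper_width: 38.0
```

Call:
apply_moves(steps=[{"ax":0,"ay":0,"az":0,"dx":0,"dy":-0.5,"dz":0,"fingers":0.3},{"ax":0,"ay":0,"az":0,"dx":0,"dy":-1.5,"dz":0,"fingers":0.3},{"ax":0,"ay":0,"az":0,"dx":0,"dy":-2.5,"dz":0,"fingers":0.3},{"ax":0,"ay":0,"az":0,"dx":0,"dy":-3.5,"dz":0,"fingers":0.3},{"ax":0,"ay":0,"az":0,"dx":0,"dy":-4,"dz":0,"fingers":0.3},{"ax":0,"ay":0,"az":0,"dx":0,"dy":-4,"dz":0,"fingers":0.3}])

```text
time_s: 5.17
position: [581.8, 33.6, 183.8]
orientation: [[0.002, 0.009, -1.0], [1.0, -0.001, 0.002], [-0.001, -1.0, -0.009]]
ft_force: [-0.5, -0.7, -0.2]
gripper_width: 37.9
```

```bash
cat > held.py <<'E'
from look import *
def held(name,a,b,xr=25,yr=22):
    pos();o=telemetry.get_obs()
    p=cap('wrist',name);c=cloud(p)-o['position']
    m=(np.abs(c[...,0])<xr)&(np.abs(c[...,1])<yr)&(c[...,2]>a)&(c[...,2]<b)
    q=c[m];print(len(q),'min',q.min(0).round(1),'max',q.max(0).round(1),'med',np.median(q,0).round(1), 'pz',np.percentile(q[:,2],[2,10,50,90,98]).round(1))
    cv2.imwrite('pics/z'+name,cv2.resize(p['img'][200:320,240:400],None,fx=4,fy=4,interpolation=3))
    return p,c
E
python3 - <<'E'
from held import *
held('h1.png',-35,0)
E
```

```text
t 5.17 pos [581.8  33.6 183.8] x [ 0.002  1.    -0.001] y [ 0.009 -0.001 -1.   ] F [-0.5 -0.7 -0.2] w 37.9
4467 min [-20.2 -21.9 -18.7] max [19.8 22.  -0. ] med [-2.   0.4 -9. ] pz [-16.2 -14.6  -9.   -7.3  -2.6]
```

View pics/zh1.png

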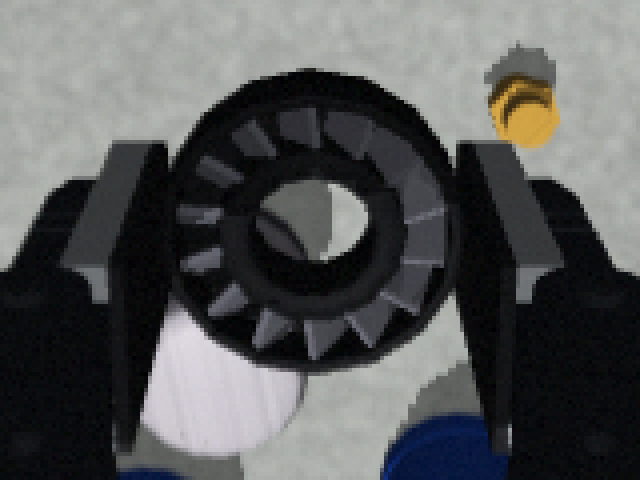

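Call:
apply_moves(steps=[{"ax":0,"ay":0,"az":0,"dx":-1,"dy":0,"dz":0.2,"fingers":0.3},{"ax":0,"ay":0,"az":0,"dx":-2,"dy":0,"dz":0.4,"fingers":0.3},{"ax":0,"ay":0,"az":0,"dx":-3,"dy":0,"dz":0.6,"fingers":0.3},{"ax":0,"ay":0,"az":0,"dx":-4,"dy":0,"dz":0.8,"fingers":0.3},{"ax":0,"ay":0,"az":0,"dx":-5,"dy":0,"dz":1,"fingers":0.3},{"ax":0,"ay":0,"az":0,"dx":-5.7,"dy":0,"dz":1.08,"fingers":0.3},{"ax":0,"ay":0,"az":0,"dx":-5.97,"dy":0,"dz":1.08,"fingers":0.3},{"ax":0,"ay":0,"az":0,"dx":-5.97,"dy":0,"dz":1.08,"fingers":0.3},{"ax":0,"ay":0,"az":0,"dx":-5.97,"dy":0,"dz":1.08,"fingers":0.3},{"ax":0,"ay":0,"az":0,"dx":-5.97,"dy":0,"dz":1.08,"fingers":0.3}])

```text
time_s: 6.05
position: [536.6, -203.3, 178.1]
orientation: [[0.001, -0.001, -1.0], [1.0, 0.001, 0.001], [0.001, -1.0, 0.001]]
ft_force: [-0.3, -0.5, 0.2]
gripper_width: 38.4
```

```bash
python3 - <<'E'
from held import *
p,c=held('h2.png',-35,0)
blob(p,(537,-205),15,100,140)
E
```

```text
t 6.05 pos [ 536.6 -203.3  178.1] x [0.001 1.    0.001] y [-0.001  0.001 -1.   ] F [-0.3 -0.5  0.2] w 38.4
4477 min [-20.3 -22.  -18.1] max [20.1 22.  -0.1] med [-2.   0.4 -9. ] pz [-16.  -14.5  -9.   -7.3  -2.5]
64 min [ 532.2 -211.1  100.2] max [ 536.6 -200.7  113.3] med [ 532.9 -206.4  106. ] circ 536.3 -205.9 5.2 mid [ 534.4 -205.9  106.7]
```

View pics/zh2.png

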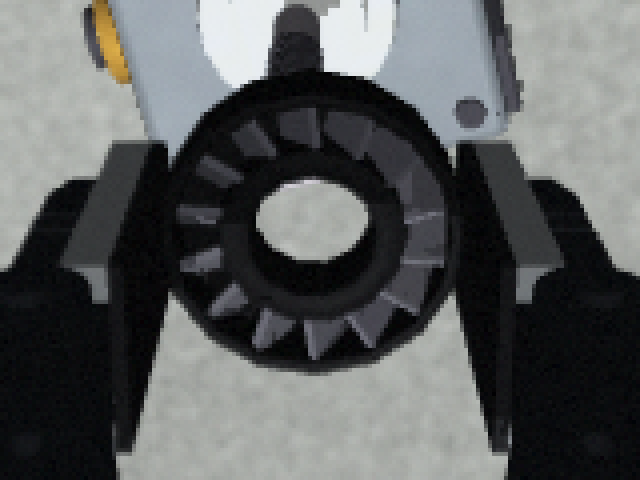

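Call:
apply_moves(steps=[{"ax":0,"ay":0,"az":0,"dx":-0.03,"dy":0.3,"dz":0,"fingers":0.3},{"ax":0,"ay":0,"az":0,"dx":-0.03,"dy":0.6,"dz":0,"fingers":0.3},{"ax":0,"ay":0,"az":0,"dx":-0.03,"dy":0.6,"dz":0,"fingers":0.3},{"ax":0,"ay":0,"az":0,"dx":-0.03,"dy":0.6,"dz":0,"fingers":0.3}])

```text
time_s: 6.43
position: [536.6, -204.8, 154.6]
orientation: [[0.0, -0.001, -1.0], [1.0, 0.001, 0.0], [0.001, -1.0, 0.001]]
ft_force: [0.3, 0.6, 0.1]
gripper_width: 38.1
```

```bash
python3 - <<'E'
from held import *
p,c=held('h3.png',-35,0)
blob(p,(537,-205),15,100,125)
E
```

```text
t 6.43 pos [ 536.6 -204.8  154.6] x [0.    1.    0.001] y [-0.001  0.001 -1.   ] F [0.3 0.6 0.1] w 38.1
4478 min [-20.3 -22.  -32.9] max [19.8 21.9 -0. ] med [-2.2  0.4 -9. ] pz [-16.1 -14.5  -9.   -7.4  -2.4]
few 2
```

View pics/zh3.png

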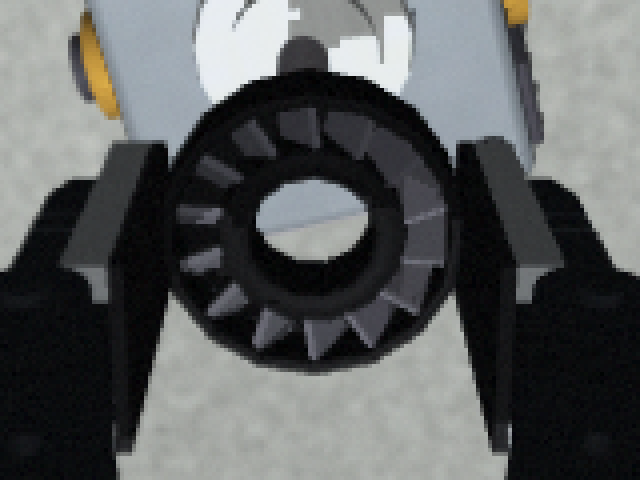

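```bash
python3 - <<'E'
from held import *
p=cap('wrist');c=cloud(p)
for r in (211,213,215): print([c[r,u].round(1).tolist() for u in range(308,324,2)])
print(p['cx'],p['cy'])
for a,b,r in [(60,63,40),(63.5,72,20),(57,63,40)]: blob(p,(537,-205),r,a,b)
E
```

```text
[[535.3, -212.1, 67.9], [535.3, -210.5, 67.7], [533.8, -208.8, 72.6], [533.3, -207.3, 74.1], [532.9, -205.8, 75.5], [533.0, -204.3, 75.3], [533.7, -202.7, 73.0], [535.4, -201.1, 67.6]]
[[536.9, -212.1, 68.0], [535.7, -210.4, 71.7], [533.8, -208.7, 77.8], [533.0, -207.2, 80.2], [532.7, -205.7, 81.1], [533.4, -204.3, 79.0], [533.8, -202.8, 77.6], [535.9, -201.2, 71.0]]
[[538.3, -212.1, 68.5], [535.5, -210.3, 77.1], [534.0, -208.7, 81.7], [533.0, -207.2, 84.9], [532.7, -205.7, 85.8], [533.0, -204.3, 84.8], [533.9, -202.8, 82.1], [535.5, -201.3, 77.4]]
317.57291349896445 201.41451818624287
630 min [ 515.9 -227.7   60. ] max [ 549.6 -184.1   62.9] med [ 527.4 -207.    60.7] circ 537.3 -205.8 21.9 mid [ 532.7 -205.9   61.4]
677 min [ 522.6 -220.8   63.5] max [ 543.6 -190.9   71.7] med [ 532.2 -205.8   67.4] circ 537.6 -205.9 15.0 mid [ 533.1 -205.8   67.6]
941 min [ 505.5 -240.5   57. ] max [ 553.4 -166.4   62.9] med [ 526.4 -205.8   60.3] circ 532.3 -203.5 38.1 mid [ 529.5 -203.5   59.9]
```

Call:
apply_moves(steps=[{"ax":0,"ay":0,"az":0,"dx":-0.02,"dy":0,"dz":-0.03,"fingers":0.3},{"ax":0,"ay":0,"az":0,"dx":-0.02,"dy":0,"dz":-0.03,"fingers":0.3},{"ax":0,"ay":0,"az":0,"dx":-0.02,"dy":0.4,"dz":-0.03,"fingers":0.3},{"ax":0,"ay":0,"az":0,"dx":-0.02,"dy":0.8,"dz":-0.03,"fingers":0.3},{"ax":0,"ay":0,"az":0,"dx":-0.02,"dy":1.2,"dz":-0.03,"fingers":0.3},{"ax":0,"ay":0,"az":0,"dx":-0.02,"dy":1.55,"dz":-0.03,"fingers":0.3},{"ax":0,"ay":0,"az":0,"dx":-0.02,"dy":1.55,"dz":-0.03,"fingers":0.3},{"ax":0,"ay":0,"az":0,"dx":-0.02,"dy":1.55,"dz":-0.03,"fingers":0.3}])

```text
time_s: 7.2
position: [537.7, -207.0, 92.8]
orientation: [[0.002, -0.0, -1.0], [1.0, 0.0, 0.002], [0.0, -1.0, 0.0]]
ft_force: [-0.1, -0.6, -0.7]
gripper_width: 38.3
```

```bash
python3 - <<'E'
from held import *
p,c=held('h4.png',-35,0)
E
```

```text
t 7.2 pos [ 537.7 -207.    92.8] x [0.002 1.    0.   ] y [-0.  0. -1.] F [-0.1 -0.6 -0.7] w 38.3
5105 min [-22.7 -22.  -35. ] max [18.5 22.  -0. ] med [ -7.4   0.4 -10. ] pz [-33.6 -32.5 -10.   -7.3  -1.9]
```

View pics/zh4.png

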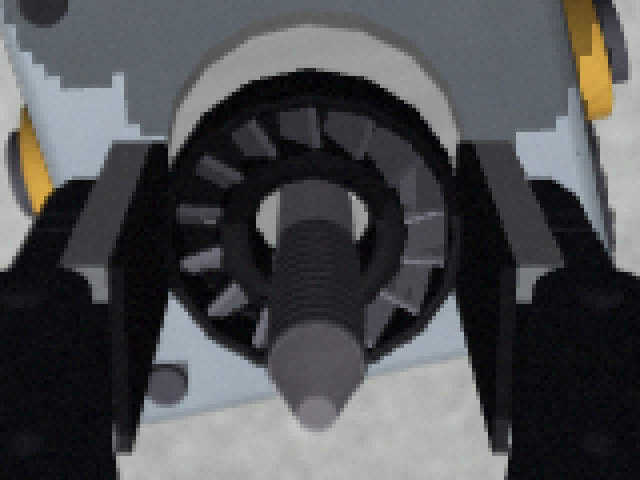

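Call:
apply_moves(steps=[{"ax":0,"ay":0,"az":0,"dx":0.01,"dy":0.08,"dz":0,"fingers":0.3},{"ax":0,"ay":0,"az":0,"dx":0.01,"dy":0.12,"dz":0,"fingers":0.3},{"ax":0,"ay":0,"az":0,"dx":0.01,"dy":0.16,"dz":0,"fingers":0.3},{"ax":0,"ay":0,"az":0,"dx":0.01,"dy":0.175,"dz":0,"fingers":0.3},{"ax":0,"ay":0,"az":0,"dx":0.01,"dy":0.175,"dz":0,"fingers":0.3}])

```text
time_s: 7.67
position: [537.7, -206.5, 85.7]
orientation: [[0.002, -0.0, -1.0], [1.0, -0.0, 0.002], [-0.0, -1.0, 0.0]]
ft_force: [-0.0, 0.1, -0.9]
gripper_width: 38.3
```

Call:
apply_moves(steps=[{"ax":0,"ay":0,"az":0,"dx":0,"dy":0.02,"dz":0,"fingers":0.3},{"ax":0,"ay":0,"az":0,"dx":0,"dy":0.03,"dz":0,"fingers":0.3},{"ax":0,"ay":0,"az":0,"dx":0,"dy":0.03,"dz":0,"fingers":0.3}])

```text
time_s: 7.92
position: [537.8, -206.6, 85.3]
orientation: [[0.002, 0.001, -1.0], [1.0, -0.001, 0.002], [-0.001, -1.0, -0.001]]
ft_force: [-2.5, 0.8, 5.4]
gripper_width: 38.3
```

Call:
apply_moves(steps=[{"ax":0,"ay":0,"az":0,"dx":0,"dy":0.01,"dz":0,"fingers":-0.2},{"ax":0,"ay":0,"az":0,"dx":0,"dy":0.01,"dz":0,"fingers":-0.2},{"ax":0,"ay":0,"az":0,"dx":0,"dy":0.01,"dz":0,"fingers":-0.2}])

```text
time_s: 8.17
position: [537.7, -206.5, 84.0]
orientation: [[0.002, -0.0, -1.0], [1.0, 0.0, 0.002], [0.0, -1.0, 0.0]]
ft_force: [0.5, 0.0, 0.5]
gripper_width: 51.6
```

```bash
python3 - <<'E'
from held import *
p,c=held('h5.png',-35,0)
E
```

```text
t 8.17 pos [ 537.7 -206.5   84. ] x [0.002 1.    0.   ] y [-0.  0. -1.] F [0.5 0.  0.5] w 51.6
5811 min [-25.  -22.  -30.6] max [24.9 22.  -0. ] med [ -9.7  -0.1 -11.1] pz [-29.4 -28.5 -11.1  -6.4  -5.4]
```

View pics/zh5.png

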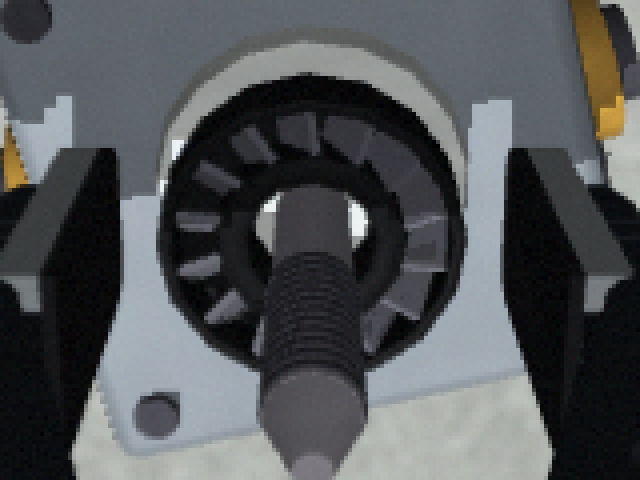

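Call:
apply_moves(steps=[{"ax":0,"ay":0,"az":0,"dx":0,"dy":-0.7,"dz":0,"fingers":-0.2},{"ax":0,"ay":0,"az":0,"dx":0,"dy":-1.7,"dz":0,"fingers":-0.2},{"ax":0,"ay":0,"az":0,"dx":0,"dy":-2.7,"dz":0,"fingers":-0.2},{"ax":0,"ay":0,"az":0,"dx":1,"dy":-3,"dz":0.1,"fingers":-0.4},{"ax":0,"ay":0,"az":0,"dx":2,"dy":-3,"dz":0.2,"fingers":-0.4},{"ax":0,"ay":0,"az":0,"dx":3,"dy":-3,"dz":0.3,"fingers":-0.4},{"ax":0,"ay":0,"az":0,"dx":4,"dy":-3,"dz":0.4,"fingers":-0.4},{"ax":0,"ay":0,"az":0,"dx":5,"dy":-3,"dz":0.5,"fingers":-0.4},{"ax":0,"ay":0,"az":0,"dx":6,"dy":-3,"dz":0.6,"fingers":-0.4},{"ax":0,"ay":0,"az":0,"dx":7,"dy":-3,"dz":0.7,"fingers":-0.4},{"ax":0,"ay":0,"az":0,"dx":8,"dy":-3,"dz":0.8,"fingers":-0.4},{"ax":0,"ay":0,"az":0,"dx":9,"dy":-3,"dz":0.9,"fingers":-0.4},{"ax":0,"ay":0,"az":0,"dx":10,"dy":-3,"dz":1,"fingers":-0.4},{"ax":0,"ay":0,"az":0,"dx":11,"dy":-3,"dz":1.1,"fingers":-0.4},{"ax":0,"ay":0,"az":0,"dx":12,"dy":-3,"dz":1.2,"fingers":-0.4},{"ax":0,"ay":0,"az":0,"dx":13,"dy":-3,"dz":1.3,"fingers":-0.4},{"ax":0,"ay":0,"az":0,"dx":14,"dy":-3,"dz":1.4,"fingers":-0.4},{"ax":0,"ay":0,"az":0,"dx":15,"dy":-3,"dz":1.5,"fingers":-0.4},{"ax":0,"ay":0,"az":0,"dx":15.56,"dy":-3,"dz":1.57,"fingers":-0.4},{"ax":0,"ay":0,"az":0,"dx":15.56,"dy":-3,"dz":1.57,"fingers":-0.4}])

```text
time_s: 9.88
position: [474.6, 420.1, 203.3]
orientation: [[-0.003, -0.001, -1.0], [1.0, 0.001, -0.003], [0.001, -1.0, 0.001]]
ft_force: [0.1, 1.0, 0.7]
gripper_width: 59.6
```

```bash
python3 - <<'E'
from look import *
pos()
p=look('w4.png','wrist',(500,416),40,25,40,'element_mid')
E
```

```text
t 9.88 pos [474.6 420.1 203.3] x [-0.003  1.     0.001] y [-0.001  0.001 -1.   ] F [0.1 1.  0.7] w 59.6
  element_mid 0.92 [495. 416.  14.] [313. 203.]
598 min [481.7 399.5  25. ] max [516.1 432.4  35.7] med [498.5 416.   33.2] circ 498.9 416.5 17.2 mid [498.9 416.   30.4]
```

View pics/w4.png

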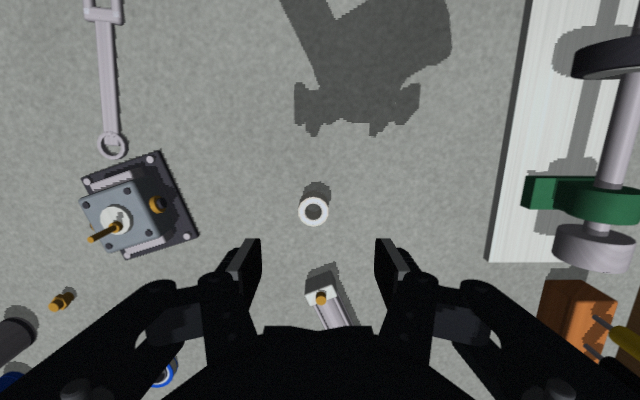

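Call:
apply_moves(steps=[{"ax":0,"ay":0,"az":0,"dx":0,"dy":0.8,"dz":-0.6,"fingers":-0.2},{"ax":0,"ay":0,"az":0,"dx":0,"dy":1.8,"dz":-0.6,"fingers":-0.2},{"ax":0,"ay":0,"az":0,"dx":0,"dy":2.8,"dz":-0.6,"fingers":-0.2},{"ax":0,"ay":0,"az":0,"dx":0,"dy":3.2,"dz":-0.6,"fingers":-0.2},{"ax":0,"ay":0,"az":0,"dx":0,"dy":3.5,"dz":-0.6,"fingers":-0.2},{"ax":0,"ay":0,"az":0,"dx":0,"dy":3.5,"dz":-0.6,"fingers":-0.2}])

```text
time_s: 10.48
position: [499.9, 414.5, 62.1]
orientation: [[0.003, -0.003, -1.0], [1.0, -0.002, 0.003], [-0.002, -1.0, 0.003]]
ft_force: [-0.3, 0.2, -1.0]
gripper_width: 51.3
```

```bash
python3 - <<'E'
from look import *
pos()
p=look('w5.png','wrist',(500,416),22,28,40)
cv2.imwrite('pics/zw5.png',cv2.resize(p['img'][200:320,240:400],None,fx=4,fy=4,interpolation=3))
E
```

```text
t 10.48 pos [499.9 414.5  62.1] x [ 0.003  1.    -0.002] y [-0.003 -0.002 -1.   ] F [-0.3  0.2 -1. ] w 51.3
1944 min [481.4 399.5  28. ] max [516.1 433.   35.3] med [498.2 416.5  33.3] circ 498.8 416.2 17.3 mid [498.8 416.2  31.7]
```

View pics/zw5.png

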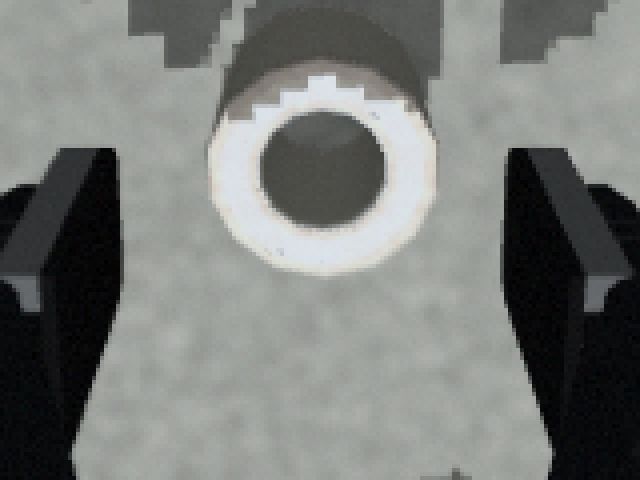

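Centred between the jaws. Descend to z≈22 and grip.

Call:
apply_moves(steps=[{"ax":0,"ay":0,"az":0,"dx":0.02,"dy":0.5,"dz":0.02,"fingers":-0.2},{"ax":0,"ay":0,"az":0,"dx":0.02,"dy":0.9,"dz":0.02,"fingers":-0.2},{"ax":0,"ay":0,"az":0,"dx":0.02,"dy":1,"dz":0.02,"fingers":-0.2},{"ax":0,"ay":0,"az":0,"dx":0.02,"dy":1,"dz":0.02,"fingers":0},{"ax":0,"ay":0,"az":0,"dx":0.02,"dy":1,"dz":0.02,"fingers":0.5},{"ax":0,"ay":0,"az":0,"dx":0.02,"dy":1,"dz":0.02,"fingers":0.5},{"ax":0,"ay":0,"az":0,"dx":0.02,"dy":1,"dz":0.02,"fingers":0.5},{"ax":0,"ay":0,"az":0,"dx":0.02,"dy":1,"dz":0.02,"fingers":0.5},{"ax":0,"ay":0,"az":0,"dx":0.02,"dy":1,"dz":0.02,"fingers":0.5}], newtons=30)

```text
time_s: 11.28
position: [500.2, 417.2, 26.0]
orientation: [[0.002, 0.003, -1.0], [1.0, 0.001, 0.002], [0.001, -1.0, -0.003]]
ft_force: [-0.4, -0.4, 6.1]
gripper_width: 32.7
```

Call:
apply_moves(steps=[{"ax":0,"ay":0,"az":0,"dx":0,"dy":-0.7,"dz":0,"fingers":0.5},{"ax":0,"ay":0,"az":0,"dx":0,"dy":-1.7,"dz":0,"fingers":0.5},{"ax":0,"ay":0,"az":0,"dx":0,"dy":-2.7,"dz":0,"fingers":0.5},{"ax":0,"ay":0,"az":0,"dx":0,"dy":-3.6,"dz":0,"fingers":0.5},{"ax":0,"ay":0,"az":0,"dx":0,"dy":-4.1,"dz":0,"fingers":0.5},{"ax":0,"ay":0,"az":0,"dx":-0.5,"dy":-4.1,"dz":0,"fingers":0.5},{"ax":0,"ay":0,"az":0,"dx":-1.5,"dy":-4.1,"dz":-0.1,"fingers":0.5},{"ax":0,"ay":0,"az":0,"dx":-2.5,"dy":-4.1,"dz":-0.2,"fingers":0.5},{"ax":0,"ay":0,"az":0,"dx":-3.5,"dy":-4.1,"dz":-0.3,"fingers":0.5},{"ax":0,"ay":0,"az":0,"dx":-4.5,"dy":-4.1,"dz":-0.4,"fingers":0.5},{"ax":0,"ay":0,"az":0,"dx":-5.5,"dy":-4.1,"dz":-0.5,"fingers":0.5},{"ax":0,"ay":0,"az":0,"dx":-6.5,"dy":-4.1,"dz":-0.6,"fingers":0.5},{"ax":0,"ay":0,"az":0,"dx":-7.5,"dy":-4.1,"dz":-0.7,"fingers":0.5}])

```text
time_s: 12.37
position: [526.5, 114.9, 188.9]
orientation: [[0.002, 0.001, -1.0], [1.0, 0.0, 0.002], [0.0, -1.0, -0.001]]
ft_force: [0.6, -0.0, 0.2]
gripper_width: 32.5
```

Call:
apply_moves(steps=[{"ax":0,"ay":0,"az":0,"dx":-1,"dy":0,"dz":-0.05,"fingers":0.5},{"ax":0,"ay":0,"az":0,"dx":-2,"dy":0,"dz":-0.1,"fingers":0.5},{"ax":0,"ay":0,"az":0,"dx":-3,"dy":0,"dz":-0.15,"fingers":0.5},{"ax":0,"ay":0,"az":0,"dx":-4,"dy":0,"dz":-0.2,"fingers":0.5},{"ax":0,"ay":0,"az":0,"dx":-5,"dy":0,"dz":-0.25,"fingers":0.5},{"ax":0,"ay":0,"az":0,"dx":-6,"dy":0,"dz":-0.25,"fingers":0.5},{"ax":0,"ay":0,"az":0,"dx":-7,"dy":0,"dz":-0.25,"fingers":0.5},{"ax":0,"ay":0,"az":0,"dx":-7.7,"dy":0,"dz":-0.25,"fingers":0.5},{"ax":0,"ay":0,"az":0,"dx":-8.07,"dy":0,"dz":-0.25,"fingers":0.5},{"ax":0,"ay":0,"az":0,"dx":-8.07,"dy":0,"dz":-0.25,"fingers":0.5},{"ax":0,"ay":0,"az":0,"dx":-8.07,"dy":0,"dz":-0.25,"fingers":0.5},{"ax":0,"ay":0,"az":0,"dx":-8.07,"dy":0,"dz":-0.25,"fingers":0.5}])

```text
time_s: 13.37
position: [536.1, -204.7, 188.3]
orientation: [[0.001, -0.0, -1.0], [1.0, 0.0, 0.001], [0.0, -1.0, 0.0]]
ft_force: [-0.6, -0.1, 0.1]
gripper_width: 32.8
```

```bash
cat >> held.py <<'E'
def stem(p):
    c=cloud(p)
    m=(np.abs(c[...,0]-538)<9)&(np.abs(c[...,1]+206)<9)&(c[...,2]>70)&(c[...,2]<112)
    q=c[m]
    if len(q)<10: print('no stem');return
    from scipy.optimize import least_squares
    f=least_squares(lambda a:np.hypot(q[:,0]-a[0],q[:,1]-a[1])-5,[538,-206],loss='soft_l1')
    print('stem',len(q),f.x.round(1),q[:,2].min().round(),q[:,2].max().round())
E
python3 - <<'E'
from held import *
p,c=held('h6.png',-35,20)
stem(p)
m=(np.abs(c[...,0])<25)&(np.abs(c[...,1])<16.2)&(c[...,2]>0)&(c[...,2]<12)
q=c[m];print(len(q),q.min(0).round(1),q.max(0).round(1),np.median(q,0).round(1))
E
```

```text
t 13.37 pos [ 536.1 -204.7  188.3] x [0.001 1.    0.   ] y [-0.  0. -1.] F [-0.6 -0.1  0.1] w 32.8
6244 min [-18.4 -22.  -24.6] max [16. 22. 20.] med [-7.2  0.4  6.7] pz [-21.5 -13.    6.7  10.3  18.9]
stem 324 [ 537.4 -206. ] 70.0 112.0
3377 [-18.4 -16.2   0. ] [16.  16.2 12. ] [-2.2 -0.1  7.2]
```

View pics/zh6.png

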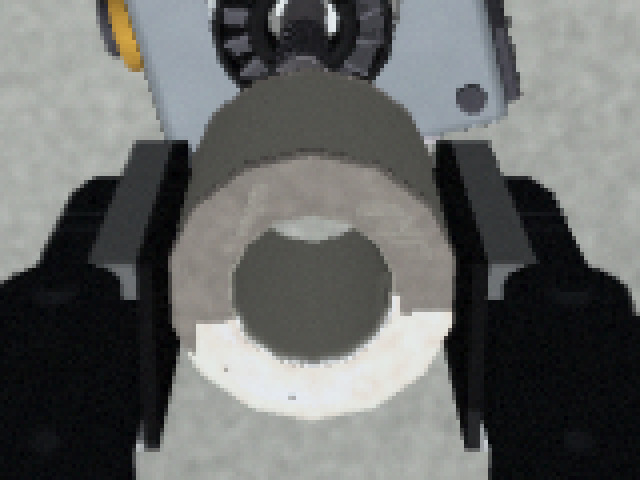

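Call:
apply_moves(steps=[{"ax":0,"ay":0,"az":0,"dx":-0.01,"dy":0,"dz":-0.03,"fingers":0.5},{"ax":0,"ay":0,"az":0,"dx":-0.01,"dy":0,"dz":-0.03,"fingers":0.5},{"ax":0,"ay":0,"az":0,"dx":-0.01,"dy":0.5,"dz":-0.03,"fingers":0.5},{"ax":0,"ay":0,"az":0,"dx":-0.01,"dy":0.8,"dz":-0.03,"fingers":0.5},{"ax":0,"ay":0,"az":0,"dx":-0.01,"dy":1.1,"dz":-0.03,"fingers":0.5},{"ax":0,"ay":0,"az":0,"dx":-0.01,"dy":1.1,"dz":-0.03,"fingers":0.5}])

```text
time_s: 13.92
position: [536.6, -205.4, 142.0]
orientation: [[0.001, -0.003, -1.0], [1.0, 0.002, 0.001], [0.002, -1.0, 0.003]]
ft_force: [-0.4, 0.4, -0.9]
gripper_width: 32.8
```

```bash
python3 - <<'E'
from held import *
p,c=held('h7.png',-35,20)
E
```

```text
t 13.92 pos [ 536.6 -205.4  142. ] x [0.001 1.    0.002] y [-0.003  0.002 -1.   ] F [-0.4  0.4 -0.9] w 32.8
6280 min [-18.6 -22.  -24.7] max [16.6 22.  20. ] med [-7.2  0.4  6.7] pz [-21.5 -13.    6.7  10.6  19.2]
```

View pics/zh7.png

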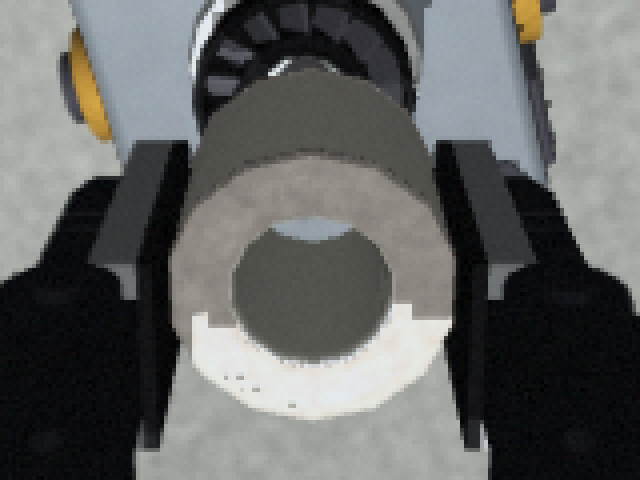

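Call:
apply_moves(steps=[{"ax":0,"ay":0,"az":0,"dx":-0.01,"dy":0,"dz":-0.05,"fingers":0.5},{"ax":0,"ay":0,"az":0,"dx":-0.01,"dy":0.3,"dz":-0.05,"fingers":0.5},{"ax":0,"ay":0,"az":0,"dx":-0.01,"dy":0.6,"dz":-0.05,"fingers":0.5},{"ax":0,"ay":0,"az":0,"dx":-0.01,"dy":0.9,"dz":-0.05,"fingers":0.5},{"ax":0,"ay":0,"az":0,"dx":-0.01,"dy":0.95,"dz":-0.05,"fingers":0.5},{"ax":0,"ay":0,"az":0,"dx":-0.01,"dy":0.95,"dz":-0.05,"fingers":0.5},{"ax":0,"ay":0,"az":0,"dx":-0.01,"dy":0.95,"dz":-0.05,"fingers":0.5}])

```text
time_s: 14.55
position: [539.8, -207.1, 107.2]
orientation: [[0.002, 0.001, -1.0], [1.0, -0.001, 0.002], [-0.001, -1.0, -0.001]]
ft_force: [0.3, -0.7, 0.4]
gripper_width: 32.7
```

```bash
python3 - <<'E'
from held import *
p,c=held('h8.png',-35,20)
E
```

```text
t 14.55 pos [ 539.8 -207.1  107.2] x [ 0.002  1.    -0.001] y [ 0.001 -0.001 -1.   ] F [ 0.3 -0.7  0.4] w 32.7
7048 min [-22. -22. -35.] max [16. 22. 20.] med [-8.7  0.8  6.6] pz [-33.  -23.6   6.6  11.6  18.9]
```

View pics/zh8.png

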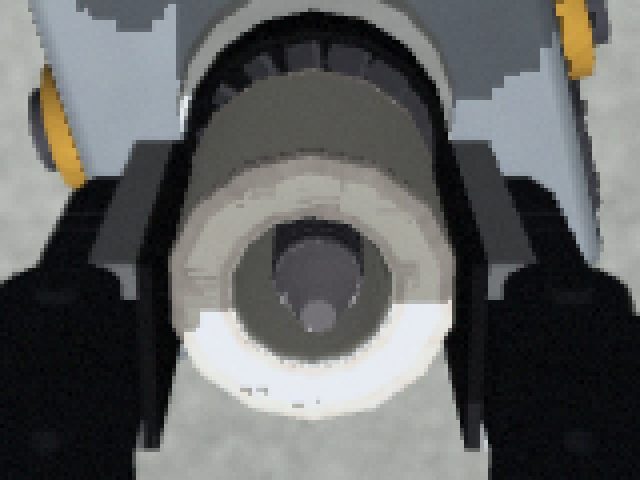

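Call:
apply_moves(steps=[{"ax":0,"ay":0,"az":0,"dx":0.02,"dy":0.05,"dz":0.02,"fingers":0.5},{"ax":0,"ay":0,"az":0,"dx":0.02,"dy":0.08,"dz":0.02,"fingers":0.5},{"ax":0,"ay":0,"az":0,"dx":0.02,"dy":0.1,"dz":0.02,"fingers":0.5},{"ax":0,"ay":0,"az":0,"dx":0.02,"dy":0.12,"dz":0.02,"fingers":0.5},{"ax":0,"ay":0,"az":0,"dx":0.02,"dy":0.12,"dz":0.02,"fingers":0.5}])

```text
time_s: 15.02
position: [538.5, -206.1, 102.0]
orientation: [[0.002, 0.0, -1.0], [1.0, -0.0, 0.002], [-0.0, -1.0, -0.0]]
ft_force: [-1.2, 0.5, 4.8]
gripper_width: 32.6
```

Contact (4.8 N) at the expected height. Release.

Call:
apply_moves(steps=[{"ax":0,"ay":0,"az":0,"dx":0,"dy":0,"dz":0,"fingers":-0.1},{"ax":0,"ay":0,"az":0,"dx":0,"dy":0,"dz":0,"fingers":-0.1},{"ax":0,"ay":0,"az":0,"dx":0,"dy":0,"dz":0,"fingers":-0.1},{"ax":0,"ay":0,"az":0,"dx":0,"dy":-0.7,"dz":0,"fingers":-0.1},{"ax":0,"ay":0,"az":0,"dx":0,"dy":-1.5,"dz":0,"fingers":-0.1},{"ax":0,"ay":0,"az":0,"dx":0,"dy":-2.5,"dz":0,"fingers":-0.1}])

```text
time_s: 15.52
position: [537.8, -205.7, 200.8]
orientation: [[0.002, -0.004, -1.0], [1.0, 0.002, 0.002], [0.002, -1.0, 0.004]]
ft_force: [-0.1, -0.9, 0.1]
gripper_width: 46.8
```

```bash
python3 - <<'E'
from held import *
pos()
p=look('h9.png','wrist',(537.5,-206),30,104,113)
E
```

```text
t 15.52 pos [ 537.8 -205.7  200.8] x [0.002 1.    0.002] y [-0.004  0.002 -1.   ] F [-0.1 -0.9  0.1] w 46.8
1102 min [ 520.6 -222.1  104. ] max [ 554.5 -189.2  112.9] med [ 536.1 -206.   109.3] circ 537.7 -205.6 17.2 mid [ 537.5 -205.7  108.4]
```

View pics/h9.png

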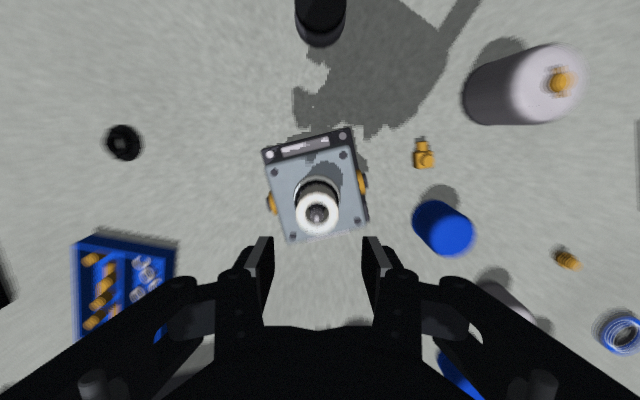

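Call:
apply_moves(steps=[{"ax":0,"ay":0,"az":0,"dx":-0.9,"dy":0,"dz":0.3,"fingers":-0.3},{"ax":0,"ay":0,"az":0,"dx":-1.8,"dy":0,"dz":0.6,"fingers":-0.3},{"ax":0,"ay":0,"az":0,"dx":-2.7,"dy":0,"dz":0.9,"fingers":-0.3},{"ax":0,"ay":0,"az":0,"dx":-3.6,"dy":0,"dz":1.2,"fingers":-0.3},{"ax":0,"ay":0,"az":0,"dx":-4.5,"dy":0,"dz":1.5,"fingers":-0.3},{"ax":0,"ay":0,"az":0,"dx":-5.25,"dy":0,"dz":1.87,"fingers":-0.3},{"ax":0,"ay":0,"az":0,"dx":-5.25,"dy":0,"dz":1.87,"fingers":-0.3},{"ax":0,"ay":0,"az":0,"dx":-5.25,"dy":0,"dz":1.87,"fingers":-0.3}])

```text
time_s: 16.23
position: [462.4, -417.2, 200.7]
orientation: [[0.005, -0.0, -1.0], [1.0, 0.001, 0.005], [0.001, -1.0, 0.0]]
ft_force: [0.2, 0.3, 0.0]
gripper_width: 55.5
```

```bash
python3 - <<'E'
from held import *
pos()
p=look('w6.png','wrist',(489,-416),30,10,24,'baffle_mid')
blob(p,(489,-416),30,3.5,24)
E
```

```text
t 16.23 pos [ 462.4 -417.2  200.7] x [0.005 1.    0.001] y [-0.     0.001 -1.   ] F [0.2 0.3 0. ] w 55.5
  baffle_mid 0.57 [ 488. -416.    9.] [318. 207.]
291 min [ 473.3 -435.8   10.2] max [ 504.3 -400.    21.1] med [ 488.5 -417.3   18.5] circ 488.8 -417.9 17.9 mid [ 488.8 -417.9   15.6]
768 min [ 469.7 -437.4    3.6] max [ 511.  -398.4   21.1] med [ 485.7 -417.4    7.2] circ 491.4 -418.0 22.1 mid [ 490.3 -417.9   12.3]
```

View pics/w6.png

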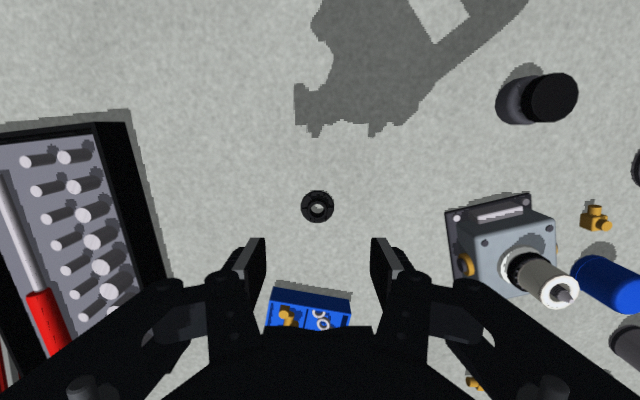

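```bash
python3 - <<'E'
from held import *
p=cap('wrist');c=cloud(p)
m=(np.abs(c[...,1]+417)<60)&(c[...,0]>515)&(c[...,0]<560)&(c[...,2]>10)&(c[...,2]<120)
q=c[m];print(len(q),q.min(0).round(),q.max(0).round(),np.percentile(q[:,2],[50,95]))
cv2.imwrite('pics/zw6.png',cv2.resize(p['img'][170:245,275:360],None,fx=7,fy=7,interpolation=3))
E
```

```text
Traceback (most recent call last):
ValueError: zero-size array to reduction operation minimum which has no identity
```

```bash
python3 - <<'E'
import cv2
i=cv2.imread('pics/w6.png')
cv2.imwrite('pics/zw6.png',cv2.resize(i[170:245,275:360],None,fx=7,fy=7,interpolation=3))
E
```

```text
(no output)
```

View pics/zw6.png

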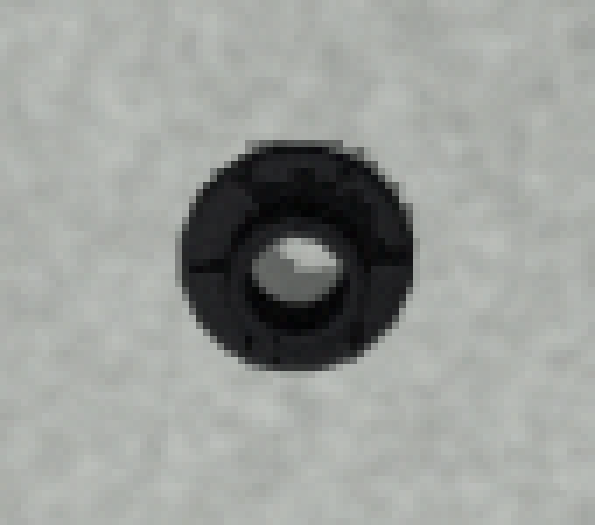

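Call:
apply_moves(steps=[{"ax":0,"ay":0,"az":0,"dx":-0.01,"dy":0.8,"dz":-0.66,"fingers":-0.15},{"ax":0,"ay":0,"az":0,"dx":-0.01,"dy":1.8,"dz":-0.66,"fingers":-0.15},{"ax":0,"ay":0,"az":0,"dx":-0.01,"dy":2.8,"dz":-0.66,"fingers":-0.15},{"ax":0,"ay":0,"az":0,"dx":-0.01,"dy":3.3,"dz":-0.66,"fingers":-0.15},{"ax":0,"ay":0,"az":0,"dx":-0.01,"dy":3.5,"dz":-0.66,"fingers":-0.15},{"ax":0,"ay":0,"az":0,"dx":-0.01,"dy":3.5,"dz":-0.66,"fingers":-0.15},{"ax":0,"ay":0,"az":0,"dx":-0.01,"dy":3.5,"dz":-0.66,"fingers":-0.15}])

```text
time_s: 16.97
position: [490.5, -416.4, 62.7]
orientation: [[0.001, 0.001, -1.0], [1.0, -0.002, 0.001], [-0.002, -1.0, -0.001]]
ft_force: [-0.3, -0.2, 1.0]
gripper_width: 49.1
```

```bash
python3 - <<'E'
from held import *
pos()
p=look('w7.png','wrist',(489,-417.5),24,14,24)
blob(p,(489,-417.5),24,4,24)
c=cloud(p)
for r in range(232,262,4): print(r,[c[r,u,2].round(0) for u in range(290,352,5)], c[r,320,:2].round(0))
cv2.imwrite('pics/zw7.png',cv2.resize(p['img'][200:320,240:400],None,fx=4,fy=4,interpolation=3))
E
```

```text
t 16.97 pos [ 490.5 -416.4   62.7] x [ 0.001  1.    -0.002] y [ 0.001 -0.002 -1.   ] F [-0.3 -0.2  1. ] w 49.1
692 min [ 476.7 -429.4   14. ] max [ 500.2 -405.9   21.1] med [ 488.2 -418.    19.1] circ 488.7 -417.7 12.0 mid [ 488.5 -417.7   17.6]
2251 min [ 469.2 -437.5    4. ] max [ 508.2 -398.4   21.1] med [ 484.7 -417.5    7.3] circ 488.6 -418.0 19.9 mid [ 488.7 -417.9   12.6]
232 [np.float64(6.0), np.float64(7.0), np.float64(19.0), np.float64(9.0), np.float64(2.0), np.float64(2.0), np.float64(0.0), np.float64(11.0), np.float64(19.0), np.float64(6.0), np.float64(6.0), np.float64(2.0), np.float64(2.0)] [ 497. -414.]
236 [np.float64(6.0), np.float64(6.0), np.float64(18.0), np.float64(15.0), np.float64(10.0), np.float64(8.0), np.float64(10.0), np.float64(17.0), np.float64(20.0), np.float64(7.0), np.float64(0.0), np.float64(2.0), np.float64(2.0)] [ 496. -414.]
240 [np.float64(2.0), np.float64(8.0), np.float64(19.0), np.float64(20.0), np.float64(17.0), np.float64(14.0), np.float64(16.0), np.float64(19.0), np.float64(7.0), np.float64(6.0), np.float64(2.0), np.float64(1.0), np.float64(1.0
[... 518 characters left out ...]
(1.0), np.float64(1.0), np.float64(2.0), np.float64(1.0), np.float64(2.0), np.float64(2.0), np.float64(1.0), np.float64(2.0), np.float64(2.0), np.float64(2.0), np.float64(1.0), np.float64(1.0), np.float64(1.0)] [ 512. -414.]
256 [np.float64(1.0), np.float64(1.0), np.float64(2.0), np.float64(2.0), np.float64(1.0), np.float64(2.0), np.float64(nan), np.float64(1.0), np.float64(1.0), np.float64(1.0), np.float64(2.0), np.float64(2.0), np.float64(1.0)] [nan nan]
260 [np.float64(1.0), np.float64(1.0), np.float64(3.0), np.float64(3.0), np.float64(1.0), np.float64(2.0), np.float64(1.0), np.float64(1.0), np.float64(1.0), np.float64(0.0), np.float64(1.0), np.float64(1.0), np.float64(1.0)] [ 518. -414.]
```

View pics/zw7.png

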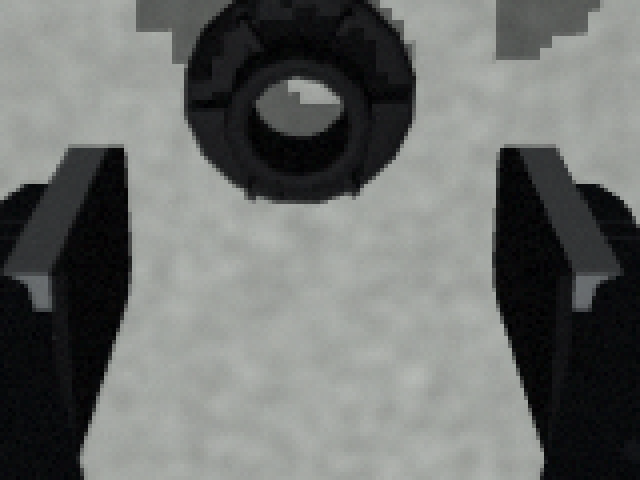

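Call:
apply_moves(steps=[{"ax":0,"ay":0,"az":0,"dx":-0.02,"dy":0.3,"dz":0.02,"fingers":-0.1},{"ax":0,"ay":0,"az":0,"dx":-0.02,"dy":0.6,"dz":0.02,"fingers":-0.1},{"ax":0,"ay":0,"az":0,"dx":-0.02,"dy":0.6,"dz":0.02,"fingers":-0.1},{"ax":0,"ay":0,"az":0,"dx":-0.02,"dy":0.6,"dz":0.02,"fingers":-0.1}])

```text
time_s: 17.35
position: [488.5, -417.0, 36.5]
orientation: [[0.002, -0.001, -1.0], [1.0, 0.001, 0.002], [0.001, -1.0, 0.001]]
ft_force: [0.5, 0.0, 0.1]
gripper_width: 47.0
```

```bash
python3 - <<'E'
from held import *
pos()
p=cap('wrist');c=cloud(p)
m=(np.hypot(c[...,0]-488.7,c[...,1]+417.8)<19)&(np.hypot(c[...,0]-488.7,c[...,1]+417.8)>13.5)
q=c[m];print(np.percentile(q[:,2],[5,25,50,75,95,99]).round(1))
E
```

```text
t 17.35 pos [ 488.5 -417.    36.5] x [0.002 1.    0.001] y [-0.001  0.001 -1.   ] F [0.5 0.  0.1] w 47.0
[  5.8   7.3  98.9 105.9 113.8 115.9]
```

Flat disc around the hub. Descend to z≈26.5 and grip the hub.

Call:
apply_moves(steps=[{"ax":0,"ay":0,"az":0,"dx":-0.02,"dy":0.15,"dz":0,"fingers":0.1},{"ax":0,"ay":0,"az":0,"dx":-0.02,"dy":0.25,"dz":0,"fingers":0.25},{"ax":0,"ay":0,"az":0,"dx":-0.02,"dy":0.25,"dz":0,"fingers":0.7},{"ax":0,"ay":0,"az":0,"dx":-0.02,"dy":0.25,"dz":0,"fingers":0.7},{"ax":0,"ay":0,"az":0,"dx":-0.02,"dy":0.25,"dz":0,"fingers":0.7},{"ax":0,"ay":0,"az":0,"dx":-0.02,"dy":0.25,"dz":0,"fingers":0.7},{"ax":0,"ay":0,"az":0,"dx":-0.02,"dy":0.25,"dz":0,"fingers":0.7},{"ax":0,"ay":0,"az":0,"dx":-0.02,"dy":0.25,"dz":0,"fingers":0.7}])

```text
time_s: 18.07
position: [488.9, -418.0, 27.5]
orientation: [[0.002, 0.0, -1.0], [1.0, -0.0, 0.002], [-0.0, -1.0, -0.0]]
ft_force: [-0.3, 0.4, -0.3]
gripper_width: 22.1
```

Call:
apply_moves(steps=[{"ax":0,"ay":0,"az":0,"dx":0,"dy":-0.6,"dz":0,"fingers":0.7},{"ax":0,"ay":0,"az":0,"dx":0,"dy":-1.6,"dz":0,"fingers":0.7},{"ax":0,"ay":0,"az":0,"dx":0,"dy":-2.6,"dz":0,"fingers":0.7},{"ax":0,"ay":0,"az":0,"dx":0,"dy":-3.6,"dz":0,"fingers":0.7},{"ax":0,"ay":0,"az":0,"dx":0.5,"dy":-4.3,"dz":-0.1,"fingers":0.7},{"ax":0,"ay":0,"az":0,"dx":1.4,"dy":-4.3,"dz":-0.3,"fingers":0.7},{"ax":0,"ay":0,"az":0,"dx":2.3,"dy":-4.3,"dz":-0.6,"fingers":0.7},{"ax":0,"ay":0,"az":0,"dx":3.2,"dy":-4.3,"dz":-0.9,"fingers":0.7},{"ax":0,"ay":0,"az":0,"dx":4.1,"dy":-4.3,"dz":-1.2,"fingers":0.7},{"ax":0,"ay":0,"az":0,"dx":4.9,"dy":-4.3,"dz":-1.22,"fingers":0.7},{"ax":0,"ay":0,"az":0,"dx":5.3,"dy":-4.3,"dz":-1.22,"fingers":0.7},{"ax":0,"ay":0,"az":0,"dx":5.3,"dy":-4.3,"dz":-1.22,"fingers":0.7},{"ax":0,"ay":0,"az":0,"dx":5.3,"dy":-4.3,"dz":-1.22,"fingers":0.7},{"ax":0,"ay":0,"az":0,"dx":5.3,"dy":-4.3,"dz":-1.22,"fingers":0.7}])

```text
time_s: 19.23
position: [538.1, -207.3, 199.4]
orientation: [[0.003, 0.0, -1.0], [1.0, -0.001, 0.003], [-0.001, -1.0, -0.0]]
ft_force: [-0.4, -0.1, 0.4]
gripper_width: 22.1
```

```bash
python3 - <<'E'
from held import *
p,c=held('h10.png',-35,-5)
blob(p,(537.5,-206),25,104,113)
E
```

```text
t 19.23 pos [ 538.1 -207.3  199.4] x [ 0.003  1.    -0.001] y [ 0.    -0.001 -1.   ] F [-0.4 -0.1  0.4] w 22.1
2838 min [-19.6 -21.9 -24.5] max [19.8 21.9 -5. ] med [ -8.5   0.4 -13.4] pz [-22.2 -20.8 -13.4  -6.8  -5.9]
741 min [ 520.5 -222.3  104.1] max [ 544.2 -188.9  113. ] med [ 531.  -205.6  109.2] circ 537.3 -205.6 17.1 mid [ 532.3 -205.6  108.5]
```

View pics/zh10.png

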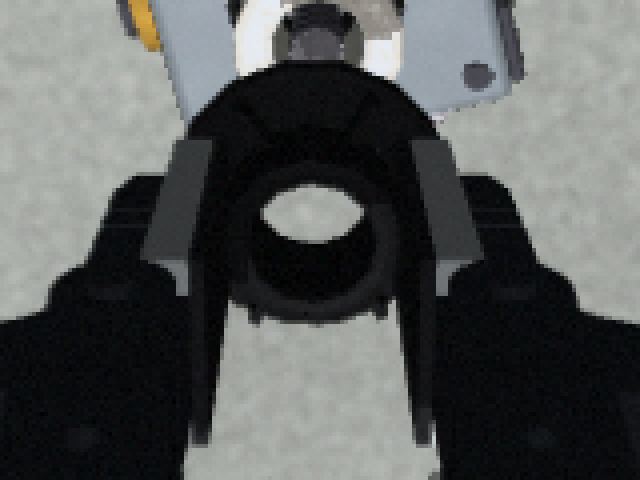

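Call:
apply_moves(steps=[{"ax":0,"ay":0,"az":0,"dx":0.01,"dy":0.4,"dz":0.01,"fingers":0.7},{"ax":0,"ay":0,"az":0,"dx":0.01,"dy":0.8,"dz":0.01,"fingers":0.7},{"ax":0,"ay":0,"az":0,"dx":0.01,"dy":1,"dz":0.01,"fingers":0.7},{"ax":0,"ay":0,"az":0,"dx":0.01,"dy":1.1,"dz":0.01,"fingers":0.7},{"ax":0,"ay":0,"az":0,"dx":0.01,"dy":1.1,"dz":0.01,"fingers":0.7},{"ax":0,"ay":0,"az":0,"dx":0.01,"dy":1.1,"dz":0.01,"fingers":0.7}])

```text
time_s: 19.78
position: [537.9, -206.3, 155.8]
orientation: [[0.003, 0.001, -1.0], [1.0, -0.0, 0.003], [-0.0, -1.0, -0.001]]
ft_force: [0.0, -0.5, 0.4]
gripper_width: 22.1
```

```bash
python3 - <<'E'
from held import *
p,c=held('h11.png',-35,-5)
blob(p,(537.5,-206),25,104,113)
E
```

```text
t 19.78 pos [ 537.9 -206.3  155.8] x [ 0.003  1.    -0.   ] y [ 0.001 -0.    -1.   ] F [ 0.  -0.5  0.4] w 22.1
2842 min [-19.8 -21.8 -24.4] max [19.4 21.9 -5. ] med [ -8.6   0.4 -13.4] pz [-22.2 -20.8 -13.4  -6.8  -5.9]
582 min [ 520.3 -221.4  104. ] max [ 554.4 -189.3  111.1] med [ 526.  -205.4  109.3] circ 537.4 -205.5 17.1 mid [ 537.3 -205.3  107.6]
```

View pics/zh11.png

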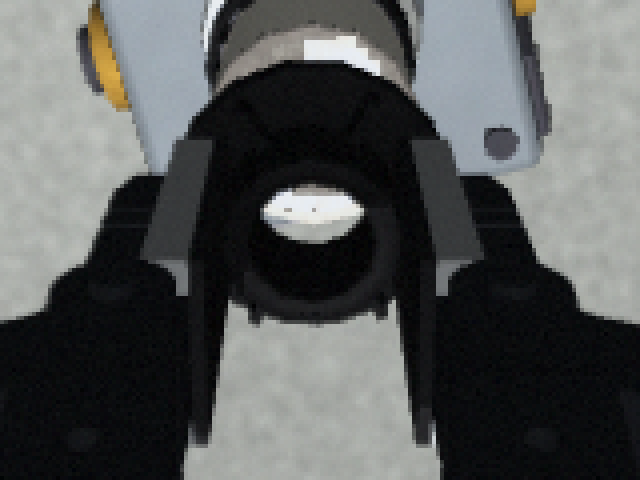

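Call:
apply_moves(steps=[{"ax":0,"ay":0,"az":0,"dx":0.01,"dy":0.15,"dz":0.01,"fingers":0.7},{"ax":0,"ay":0,"az":0,"dx":0.01,"dy":0.3,"dz":0.01,"fingers":0.7},{"ax":0,"ay":0,"az":0,"dx":0.01,"dy":0.4,"dz":0.01,"fingers":0.7},{"ax":0,"ay":0,"az":0,"dx":0.01,"dy":0.46,"dz":0.01,"fingers":0.7},{"ax":0,"ay":0,"az":0,"dx":0.01,"dy":0.46,"dz":0.01,"fingers":0.7}])

```text
time_s: 20.25
position: [537.1, -205.1, 136.2]
orientation: [[0.002, -0.001, -1.0], [1.0, 0.001, 0.002], [0.001, -1.0, 0.001]]
ft_force: [-0.4, 0.0, 0.2]
gripper_width: 22.5
```

```bash
python3 - <<'E'
from held import *
p,c=held('h12.png',-35,-5)
E
```

```text
t 20.25 pos [ 537.1 -205.1  136.2] x [0.002 1.    0.001] y [-0.001  0.001 -1.   ] F [-0.4  0.   0.2] w 22.5
3142 min [-19.6 -21.9 -35. ] max [19.6 22.  -5.1] med [ -7.7   0.4 -14.9] pz [-29.6 -21.3 -14.9  -6.8  -6. ]
```

View pics/zh12.png

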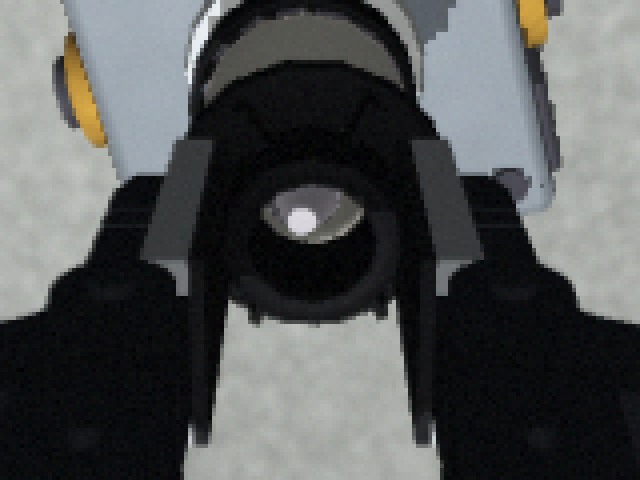

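Call:
apply_moves(steps=[{"ax":0,"ay":0,"az":0,"dx":-0.025,"dy":0,"dz":-0.01,"fingers":0.7},{"ax":0,"ay":0,"az":0,"dx":-0.025,"dy":0,"dz":-0.01,"fingers":0.7},{"ax":0,"ay":0,"az":0,"dx":-0.025,"dy":0.02,"dz":-0.01,"fingers":0.7},{"ax":0,"ay":0,"az":0,"dx":-0.025,"dy":0.035,"dz":-0.01,"fingers":0.7},{"ax":0,"ay":0,"az":0,"dx":-0.025,"dy":0.035,"dz":-0.01,"fingers":0.7}])

```text
time_s: 20.72
position: [537.7, -206.3, 135.5]
orientation: [[0.002, -0.0, -1.0], [1.0, 0.0, 0.002], [0.0, -1.0, 0.0]]
ft_force: [-0.6, 0.2, -0.1]
gripper_width: 22.1
```

Call:
apply_moves(steps=[{"ax":0,"ay":0,"az":0,"dx":0,"dy":0.02,"dz":0,"fingers":0.7},{"ax":0,"ay":0,"az":0,"dx":0,"dy":0.03,"dz":0,"fingers":0.7},{"ax":0,"ay":0,"az":0,"dx":0,"dy":0.03,"dz":0,"fingers":0.7}])

```text
time_s: 20.97
position: [537.7, -206.3, 134.4]
orientation: [[0.002, 0.0, -1.0], [1.0, -0.0, 0.002], [-0.0, -1.0, -0.0]]
ft_force: [0.9, 0.7, 0.2]
gripper_width: 22.0
```

Call:
apply_moves(steps=[{"ax":0,"ay":0,"az":0,"dx":0,"dy":0.02,"dz":0,"fingers":0.7},{"ax":0,"ay":0,"az":0,"dx":0,"dy":0.03,"dz":0,"fingers":0.7},{"ax":0,"ay":0,"az":0,"dx":0,"dy":0.03,"dz":0,"fingers":0.7}])

```text
time_s: 21.22
position: [538.0, -206.4, 134.3]
orientation: [[0.002, 0.002, -1.0], [1.0, -0.001, 0.002], [-0.001, -1.0, -0.002]]
ft_force: [-2.5, 0.7, 9.3]
gripper_width: 22.3
```

Call:
apply_moves(steps=[{"ax":0,"ay":0,"az":0,"dx":0,"dy":-0.02,"dz":0,"fingers":0.1},{"ax":0,"ay":0,"az":0,"dx":0,"dy":-0.02,"dz":0,"fingers":0.1},{"ax":0,"ay":0,"az":0,"dx":0,"dy":-0.02,"dz":0,"fingers":0.1},{"ax":0,"ay":0,"az":0,"dx":0,"dy":-0.6,"dz":0,"fingers":0.1},{"ax":0,"ay":0,"az":0,"dx":0,"dy":-1.6,"dz":0.2,"fingers":0},{"ax":0,"ay":0,"az":0,"dx":0,"dy":-2,"dz":0.4,"fingers":-0.5},{"ax":0,"ay":0,"az":0,"dx":0,"dy":-2,"dz":0.6,"fingers":-1},{"ax":0,"ay":0,"az":0,"dx":0,"dy":-2,"dz":0.6,"fingers":-1}])

```text
time_s: 21.88
position: [512.8, -206.2, 213.4]
orientation: [[0.002, 0.0, -1.0], [1.0, -0.0, 0.002], [-0.0, -1.0, -0.0]]
ft_force: [-0.0, 0.8, -0.1]
gripper_width: 77.2
```

```bash
python3 - <<'E'
from held import *
pos()
p=look('h13.png','wrist',(537.5,-206),25,107,140)
blob(p,(537.5,-206),25,109,117)
blob(p,(537.5,-206),25,123,132)
blob(p,(440,-22),45,80,92)
cv2.imwrite('pics/zh13.png',cv2.resize(p['img'][130:260,240:400],None,fx=4,fy=4,interpolation=3))
E
```

```text
t 21.88 pos [ 512.8 -206.2  213.4] x [ 0.002  1.    -0.   ] y [ 0. -0. -1.] F [-0.   0.8 -0.1] w 77.2
1545 min [ 518.7 -224.9  107. ] max [ 558.1 -186.5  129.4] med [ 535.  -206.1  115.4] circ 538.4 -206.0 20.0 mid [ 538.4 -205.7  118.2]
836 min [ 518.7 -224.9  109.1] max [ 558.1 -186.5  117. ] med [ 531.8 -206.1  114.3] circ 538.4 -206.0 20.0 mid [ 538.4 -205.7  113. ]
419 min [ 526.1 -217.6  123.1] max [ 549.5 -194.1  129.4] med [ 537.4 -206.1  127.1] circ 537.9 -206.0 12.0 mid [ 537.8 -205.8  126.3]
3342 min [409.6 -53.5  80. ] max [468.5   4.7  91.8] med [438.4 -29.8  86.6] circ 439.6 -24.4 30.0 mid [439.  -24.4  85.9]
```

View pics/zh13.png

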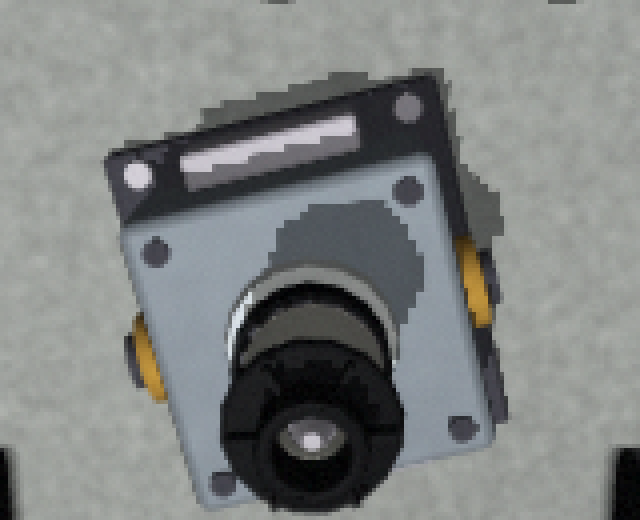

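Call:
apply_moves(steps=[{"ax":0,"ay":0,"az":0,"dx":0.8,"dy":-0.5,"dz":0.4,"fingers":-1},{"ax":0,"ay":0,"az":0,"dx":1.6,"dy":-0.9,"dz":0.8,"fingers":-1},{"ax":0,"ay":0,"az":0,"dx":2.4,"dy":-0.9,"dz":1.2,"fingers":-1},{"ax":0,"ay":0,"az":0,"dx":3.2,"dy":-0.9,"dz":1.6,"fingers":-1},{"ax":0,"ay":0,"az":0,"dx":4,"dy":-0.9,"dz":2,"fingers":-1},{"ax":0,"ay":0,"az":0,"dx":4.58,"dy":-0.9,"dz":2.3,"fingers":-1},{"ax":0,"ay":0,"az":0,"dx":4.58,"dy":-0.9,"dz":2.3,"fingers":-1},{"ax":0,"ay":0,"az":0,"dx":4.58,"dy":-0.9,"dz":2.3,"fingers":-1}])

```text
time_s: 22.6
position: [421.7, -22.0, 248.3]
orientation: [[0.0, -0.002, -1.0], [1.0, 0.0, 0.0], [0.0, -1.0, 0.002]]
ft_force: [0.3, 0.6, 0.5]
gripper_width: 85.6
```

```bash
python3 - <<'E'
from held import *
pos()
p=look('w8.png','wrist',(440,-23),45,80,92)
blob(p,(440,-23),45,40,92)
E
```

```text
t 22.6 pos [421.7 -22.  248.3] x [0. 1. 0.] y [-0.002  0.    -1.   ] F [0.3 0.6 0.5] w 85.6
2113 min [409.8 -51.9  80. ] max [468.7   7.1  91.5] med [435.5 -22.9  86.7] circ 439.1 -23.0 30.1 mid [439.3 -22.4  85.7]
2492 min [408.5 -53.4  40.1] max [470.1   7.4  91.5] med [432.5 -22.9  86.4] circ 439.5 -22.8 31.0 mid [439.3 -23.   65.8]
```

View pics/w8.png

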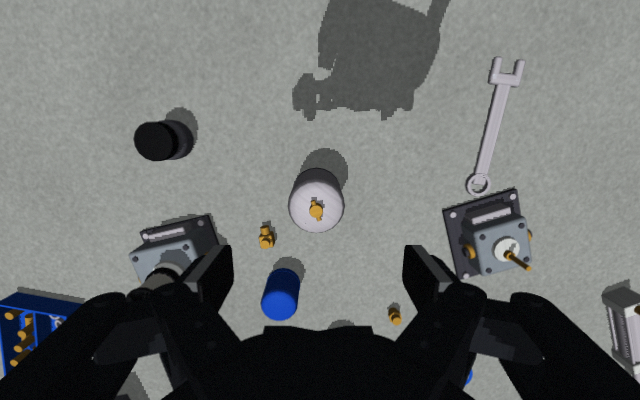

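Call:
apply_moves(steps=[{"ax":0,"ay":0,"az":0,"dx":-0.02,"dy":0.6,"dz":-0.44,"fingers":-1},{"ax":0,"ay":0,"az":0,"dx":-0.02,"dy":1.5,"dz":-0.44,"fingers":-1},{"ax":0,"ay":0,"az":0,"dx":-0.02,"dy":2.5,"dz":-0.44,"fingers":-1},{"ax":0,"ay":0,"az":0,"dx":-0.02,"dy":3.3,"dz":-0.44,"fingers":-1},{"ax":0,"ay":0,"az":0,"dx":-0.02,"dy":4,"dz":-0.44,"fingers":-1},{"ax":0,"ay":0,"az":0,"dx":-0.02,"dy":4.5,"dz":-0.44,"fingers":-1},{"ax":0,"ay":0,"az":0,"dx":-0.02,"dy":4.7,"dz":-0.44,"fingers":-1},{"ax":0,"ay":0,"az":0,"dx":-0.02,"dy":4.7,"dz":-0.44,"fingers":-1},{"ax":0,"ay":0,"az":0,"dx":-0.02,"dy":4.7,"dz":-0.44,"fingers":-1}], newtons=50)

```text
time_s: 23.4
position: [440.2, -24.3, 61.2]
orientation: [[0.003, -0.0, -1.0], [1.0, 0.0, 0.003], [0.0, -1.0, 0.0]]
ft_force: [-0.5, 0.2, -0.1]
gripper_width: 85.5
```

```bash
python3 - <<'E'
from held import *
pos()
p=look('w9.png','wrist',(440,-23),45,80,92)
E
```

```text
t 23.4 pos [440.2 -24.3  61.2] x [0.003 1.    0.   ] y [-0.  0. -1.] F [-0.5  0.2 -0.1] w 85.5
12139 min [408.8 -67.2  80. ] max [455.5  20.6  92. ] med [430.3 -22.6  86.8] circ 439.4 -23.1 45.0 mid [432.2 -23.3  86. ]
```

View pics/w9.png

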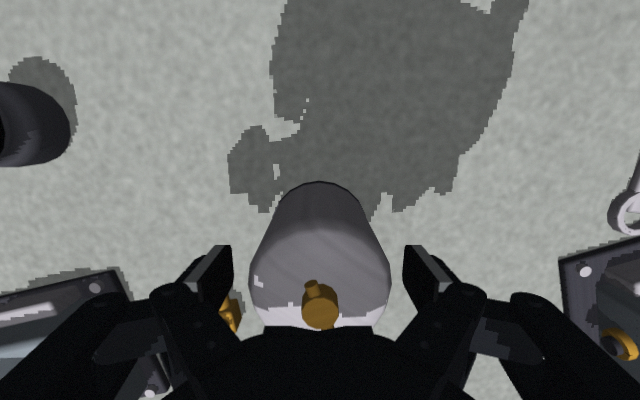

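Call:
apply_moves(steps=[{"ax":0,"ay":0,"az":0,"dx":0.02,"dy":0,"dz":0.02,"fingers":-0.5},{"ax":0,"ay":0,"az":0,"dx":0.02,"dy":0,"dz":0.02,"fingers":-0.2},{"ax":0,"ay":0,"az":0,"dx":0.02,"dy":0,"dz":0.02,"fingers":-0.2},{"ax":0,"ay":0,"az":0,"dx":0.02,"dy":0,"dz":0.02,"fingers":-0.2},{"ax":0,"ay":0,"az":0,"dx":0.02,"dy":0,"dz":0.02,"fingers":-0.2},{"ax":0,"ay":0,"az":0,"dx":0.02,"dy":0,"dz":0.02,"fingers":-0.2}])

```text
time_s: 23.95
position: [439.3, -23.0, 62.2]
orientation: [[0.002, 0.002, -1.0], [1.0, -0.001, 0.002], [-0.001, -1.0, -0.002]]
ft_force: [-1.7, -0.9, 7.4]
gripper_width: 59.8
```

Call:
apply_moves(steps=[{"ax":0,"ay":0,"az":0,"dx":0,"dy":-0.4,"dz":0,"fingers":-0.2},{"ax":0,"ay":0,"az":0,"dx":0,"dy":-1.2,"dz":0,"fingers":-0.2},{"ax":0,"ay":0,"az":0,"dx":0,"dy":-2.1,"dz":0,"fingers":-0.2},{"ax":0,"ay":0,"az":0,"dx":0,"dy":-3,"dz":0,"fingers":-0.2},{"ax":0,"ay":0,"az":0,"dx":0,"dy":-3.8,"dz":0,"fingers":-0.2},{"ax":0,"ay":0,"az":0,"dx":0,"dy":-4.2,"dz":0,"fingers":-0.2},{"ax":0,"ay":0,"az":0,"dx":-0.4,"dy":-4.2,"dz":-0.2,"fingers":-0.2},{"ax":0,"ay":0,"az":0,"dx":-1.2,"dy":-4.2,"dz":-0.6,"fingers":-0.2},{"ax":0,"ay":0,"az":0,"dx":-2,"dy":-4.2,"dz":-1,"fingers":-0.2},{"ax":0,"ay":0,"az":0,"dx":-2.8,"dy":-4.2,"dz":-1.5,"fingers":-0.2},{"ax":0,"ay":0,"az":0,"dx":-3.6,"dy":-4.2,"dz":-2,"fingers":-0.2},{"ax":0,"ay":0,"az":0,"dx":-4.2,"dy":-4.2,"dz":-2.3,"fingers":-0.2},{"ax":0,"ay":0,"az":0,"dx":-4.57,"dy":-4.2,"dz":-2.46,"fingers":-0.2},{"ax":0,"ay":0,"az":0,"dx":-4.57,"dy":-4.2,"dz":-2.46,"fingers":-0.2},{"ax":0,"ay":0,"az":0,"dx":-4.57,"dy":-4.2,"dz":-2.46,"fingers":-0.2},{"ax":0,"ay":0,"az":0,"dx":-4.57,"dy":-4.2,"dz":-2.46,"fingers":-0.2}])

```text
time_s: 25.28
position: [536.5, -205.1, 229.3]
orientation: [[0.002, -0.0, -1.0], [1.0, 0.0, 0.002], [0.0, -1.0, 0.0]]
ft_force: [-0.2, 0.1, -2.2]
gripper_width: 59.6
```

```bash
python3 - <<'E'
from held import *
pos()
p=cap('wrist','h14.png');c=cloud(p)-telemetry.get_obs()['position']
m=(np.abs(c[...,0])<45)&(np.abs(c[...,1])<29)&(c[...,2]>-80)&(c[...,2]<45)
q=c[m];print(len(q),q.min(0).round(1),q.max(0).round(1))
for z in (-50,-40,-30,-20): 
    s=q[np.abs(q[:,2]-z)<4]; print(z,len(s),s[:,0].min().round(1) if len(s) else '')
blob(p,(538,-206),70,50,60)
s=cap('scene','s2.png')
u=proj(s,[538,-206,120])[0].astype(int);print(u)
cv2.imwrite('pics/zs2.png',cv2.resize(s['img'][max(0,u[1]-90):u[1]+60,u[0]-80:u[0]+80],None,fx=4,fy=4,interpolation=3))
E
```

```text
t 25.28 pos [ 536.5 -205.1  229.3] x [0.002 1.    0.   ] y [-0.  0. -1.] F [-0.2  0.1 -2.2] w 59.6
16053 [-31.5 -29.  -57.9] [16.1 29.  43.5]
-50 290 -31.5
-40 210 -30.9
-30 266 -31.0
-20 298 -31.0
2630 min [ 488.5 -255.    50.2] max [ 556.4 -158.6   60. ] med [ 513.4 -204.9   55.3] circ 532.2 -206.9 53.7 mid [ 522.4 -206.8   55.1]
[225 226]
```

View pics/h14.png

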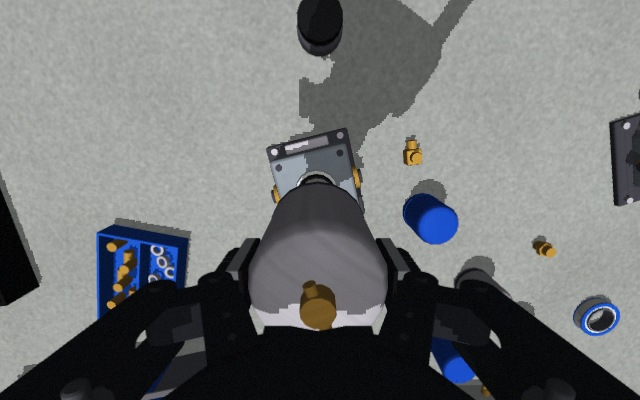

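View pics/zs2.png

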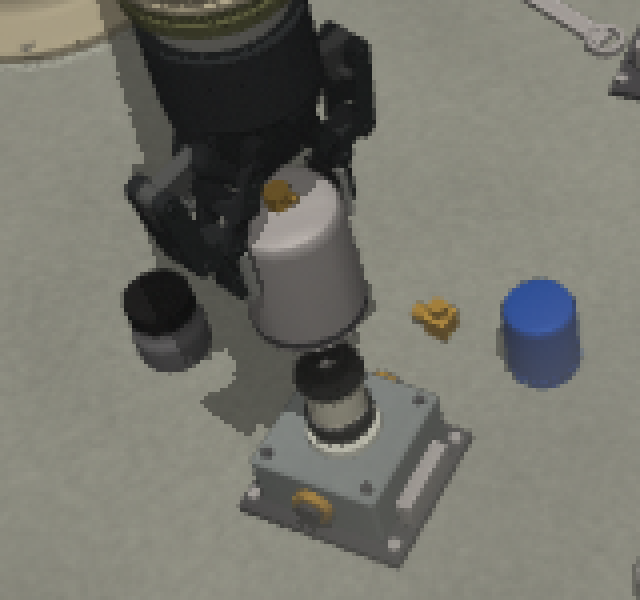

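Call:
apply_moves(steps=[{"ax":0,"ay":0,"az":0,"dx":0,"dy":0.3,"dz":0,"fingers":-0.2},{"ax":0,"ay":0,"az":0,"dx":0,"dy":0.5,"dz":0,"fingers":-0.2},{"ax":0,"ay":0,"az":0,"dx":0,"dy":0.6,"dz":0,"fingers":-0.2},{"ax":0,"ay":0,"az":0,"dx":0,"dy":0.6,"dz":0,"fingers":-0.2},{"ax":0,"ay":0,"az":0,"dx":0,"dy":0.6,"dz":0,"fingers":-0.2},{"ax":0,"ay":0,"az":0,"dx":0,"dy":0.6,"dz":0,"fingers":-0.2}])

```text
time_s: 25.88
position: [537.1, -205.9, 205.6]
orientation: [[0.002, 0.001, -1.0], [1.0, -0.0, 0.002], [-0.0, -1.0, -0.001]]
ft_force: [0.9, 0.3, -1.0]
gripper_width: 59.3
```

Call:
apply_moves(steps=[{"ax":0,"ay":0,"az":0,"dx":0,"dy":0.2,"dz":-0.02,"fingers":-0.2},{"ax":0,"ay":0,"az":0,"dx":0,"dy":0.5,"dz":-0.02,"fingers":-0.2},{"ax":0,"ay":0,"az":0,"dx":0,"dy":0.8,"dz":-0.02,"fingers":-0.2},{"ax":0,"ay":0,"az":0,"dx":0,"dy":1.1,"dz":-0.02,"fingers":-0.2},{"ax":0,"ay":0,"az":0,"dx":0,"dy":1.4,"dz":-0.02,"fingers":-0.2},{"ax":0,"ay":0,"az":0,"dx":0,"dy":1.7,"dz":-0.02,"fingers":-0.2},{"ax":0,"ay":0,"az":0,"dx":0,"dy":1.9,"dz":-0.02,"fingers":-0.2},{"ax":0,"ay":0,"az":0,"dx":0,"dy":2,"dz":-0.02,"fingers":-0.2},{"ax":0,"ay":0,"az":0,"dx":0,"dy":2,"dz":-0.02,"fingers":-0.2},{"ax":0,"ay":0,"az":0,"dx":0,"dy":2,"dz":-0.02,"fingers":-0.2}])

```text
time_s: 26.72
position: [537.9, -206.0, 125.4]
orientation: [[0.002, 0.0, -1.0], [1.0, -0.0, 0.002], [-0.0, -1.0, -0.0]]
ft_force: [0.4, -0.1, -0.6]
gripper_width: 59.6
```

```bash
python3 - <<'E'
from held import *
pos()
p=cap('wrist','h15.png')
cv2.imwrite('pics/zh15.png',cv2.resize(p['img'][120:320,220:420],None,fx=3,fy=3,interpolation=3))
E
```

```text
t 26.72 pos [ 537.9 -206.   125.4] x [ 0.002  1.    -0.   ] y [ 0. -0. -1.] F [ 0.4 -0.1 -0.6] w 59.6
```

View pics/zh15.png

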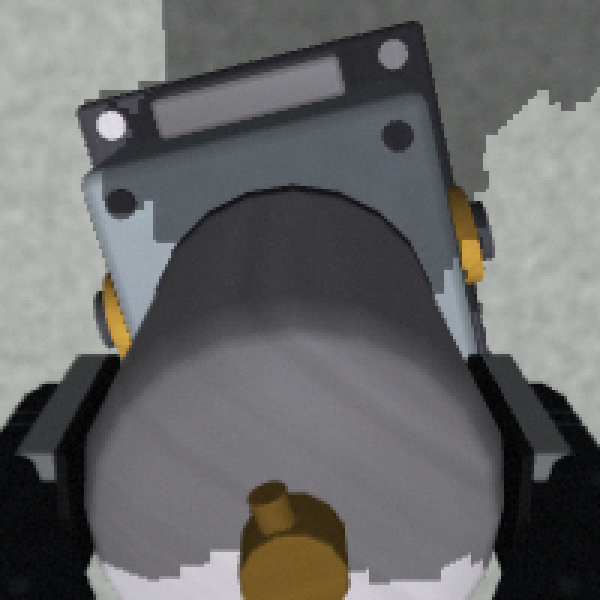

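Aligned, no force. Lower to about 1 mm above seating, then feel for contact.

Call:
apply_moves(steps=[{"ax":0,"ay":0,"az":0,"dx":0,"dy":0.08,"dz":0,"fingers":-0.2},{"ax":0,"ay":0,"az":0,"dx":0,"dy":0.14,"dz":0,"fingers":-0.2},{"ax":0,"ay":0,"az":0,"dx":0,"dy":0.19,"dz":0,"fingers":-0.2},{"ax":0,"ay":0,"az":0,"dx":0,"dy":0.21,"dz":0,"fingers":-0.2},{"ax":0,"ay":0,"az":0,"dx":0,"dy":0.21,"dz":0,"fingers":-0.2},{"ax":0,"ay":0,"az":0,"dx":0,"dy":0.21,"dz":0,"fingers":-0.2}])

```text
time_s: 27.27
position: [537.7, -205.9, 116.7]
orientation: [[0.002, -0.0, -1.0], [1.0, -0.0, 0.002], [-0.0, -1.0, 0.0]]
ft_force: [-0.2, -0.0, -1.6]
gripper_width: 59.7
```

Call:
apply_moves(steps=[{"ax":0,"ay":0,"az":0,"dx":0,"dy":0.02,"dz":0,"fingers":-0.2},{"ax":0,"ay":0,"az":0,"dx":0,"dy":0.03,"dz":0,"fingers":-0.2},{"ax":0,"ay":0,"az":0,"dx":0,"dy":0.03,"dz":0,"fingers":-0.2}])

```text
time_s: 27.52
position: [537.8, -206.0, 116.3]
orientation: [[0.002, 0.001, -1.0], [1.0, -0.0, 0.002], [-0.0, -1.0, -0.001]]
ft_force: [-2.2, 0.5, 4.5]
gripper_width: 59.6
```

Call:
apply_moves(steps=[{"ax":0,"ay":0,"az":0,"dx":0,"dy":0.01,"dz":0,"fingers":-0.6},{"ax":0,"ay":0,"az":0,"dx":0,"dy":0.01,"dz":0,"fingers":-1},{"ax":0,"ay":0,"az":0,"dx":0,"dy":0,"dz":0,"fingers":-1},{"ax":0,"ay":0,"az":0,"dx":0,"dy":0,"dz":0,"fingers":-1},{"ax":0,"ay":0,"az":0,"dx":0,"dy":-0.4,"dz":0,"fingers":-1},{"ax":0,"ay":0,"az":0,"dx":0,"dy":-1.4,"dz":0,"fingers":-1},{"ax":0,"ay":0,"az":0,"dx":0,"dy":-2.4,"dz":0,"fingers":-1},{"ax":0,"ay":0,"az":0,"dx":0,"dy":-3,"dz":0.3,"fingers":-1},{"ax":0,"ay":0,"az":0,"dx":0,"dy":-3,"dz":0.6,"fingers":-1},{"ax":0,"ay":0,"az":0,"dx":0,"dy":-3,"dz":0.6,"fingers":-1}])

```text
time_s: 28.35
position: [512.8, -205.9, 237.1]
orientation: [[0.002, 0.002, -1.0], [1.0, -0.002, 0.002], [-0.002, -1.0, -0.002]]
ft_force: [0.4, 0.5, 0.1]
gripper_width: 85.5
```

```bash
python3 - <<'E'
from held import *
pos()
p=look('h16.png','wrist',(538,-206),45,134,148)
c=cloud(p);m=(np.hypot(c[...,0]-538,c[...,1]+206)<24)&(c[...,2]>134)&(c[...,2]<145)&(np.hypot(c[...,0]-538,c[...,1]+206)>12)
q=c[m];A=np.c_[q[:,:2],np.ones(len(q))];k=np.linalg.lstsq(A,q[:,2],rcond=None)[0];print('tilt',k[:2],'z',np.median(q[:,2]))
s=cap('scene','s3.png')
cv2.imwrite('pics/zs3.png',cv2.resize(s['img'][150:300,150:330],None,fx=4,fy=4,interpolation=3))
E
```

```text
t 28.35 pos [ 512.8 -205.9  237.1] x [ 0.002  1.    -0.002] y [ 0.002 -0.002 -1.   ] F [0.4 0.5 0.1] w 85.5
3207 min [ 508.3 -235.2  134. ] max [ 565.8 -176.   147.9] med [ 532.9 -205.2  140.8] circ 537.3 -205.6 29.9 mid [ 537.1 -205.6  140.9]
tilt [0.00372871 0.00566653] z 141.26858793507927
```

View pics/zs3.png

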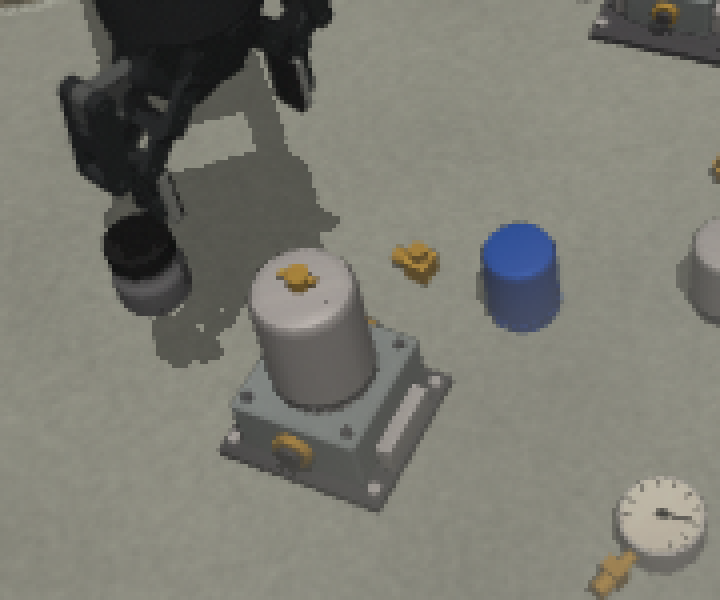

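Call:
apply_moves(steps=[{"ax":0,"ay":0,"az":0,"dx":0.8,"dy":0,"dz":-0.6,"fingers":-0.7},{"ax":0,"ay":0,"az":0,"dx":1.6,"dy":0,"dz":-1.2,"fingers":-0.7},{"ax":0,"ay":0,"az":0,"dx":2.4,"dy":0,"dz":-1.8,"fingers":-0.7},{"ax":0,"ay":0,"az":0,"dx":3.2,"dy":0,"dz":-2.4,"fingers":-0.7},{"ax":0,"ay":0,"az":0,"dx":4,"dy":0,"dz":-3,"fingers":-0.7},{"ax":0,"ay":0,"az":0,"dx":4.8,"dy":0,"dz":-3.5,"fingers":-0.7},{"ax":0,"ay":0,"az":0,"dx":5.35,"dy":0.3,"dz":-3.68,"fingers":-0.7},{"ax":0,"ay":0,"az":0,"dx":5.35,"dy":0.3,"dz":-3.68,"fingers":-0.7},{"ax":0,"ay":0,"az":0,"dx":5.35,"dy":0.3,"dz":-3.68,"fingers":-0.7}])

```text
time_s: 29.2
position: [661.4, 9.2, 221.1]
orientation: [[-0.0, -0.004, -1.0], [1.0, 0.0, -0.0], [0.0, -1.0, 0.004]]
ft_force: [-1.1, -0.8, 0.8]
gripper_width: 72.7
```

```bash
python3 - <<'E'
from held import *
pos()
p=look('w10.png','wrist',(682,8.5),40,54,70)
blob(p,(682,8.5),40,30,70)
E
```

```text
t 29.2 pos [661.4   9.2 221.1] x [-0.  1.  0.] y [-0.004  0.    -1.   ] F [-1.1 -0.8  0.8] w 72.7
1466 min [659.3 -14.4  54.1] max [706.1  32.9  63.7] med [680.4   9.3  61. ] circ 682.5 9.0 23.8 mid [682.7   9.3  58.9]
1635 min [658.7 -14.6  30.1] max [706.1  32.9  63.7] med [678.4   9.3  60.8] circ 682.6 9.0 24.0 mid [682.4   9.1  46.9]
```

View pics/w10.png

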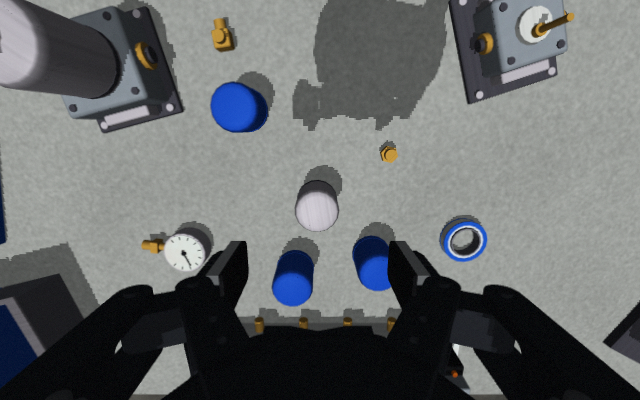

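Call:
apply_moves(steps=[{"ax":0,"ay":0,"az":0,"dx":0,"dy":0.6,"dz":-0.53,"fingers":-0.7},{"ax":0,"ay":0,"az":0,"dx":0,"dy":1.5,"dz":-0.53,"fingers":-0.7},{"ax":0,"ay":0,"az":0,"dx":0,"dy":2.4,"dz":-0.53,"fingers":-0.7},{"ax":0,"ay":0,"az":0,"dx":0,"dy":2.9,"dz":-0.53,"fingers":-0.7},{"ax":0,"ay":0,"az":0,"dx":0,"dy":3.1,"dz":-0.53,"fingers":-0.7},{"ax":0,"ay":0,"az":0,"dx":0,"dy":3.1,"dz":-0.53,"fingers":-0.7},{"ax":0,"ay":0,"az":0,"dx":0,"dy":3.1,"dz":-0.53,"fingers":-0.7}])

```text
time_s: 29.83
position: [683.1, 6.9, 100.9]
orientation: [[0.003, 0.002, -1.0], [1.0, -0.0, 0.003], [-0.0, -1.0, -0.002]]
ft_force: [0.6, -0.3, 0.9]
gripper_width: 72.6
```

```bash
python3 - <<'E'
from held import *
pos()
p=look('w11.png','wrist',(682,8.5),26,30,70)
cv2.imwrite('pics/zw11.png',cv2.resize(p['img'][150:330,210:430],None,fx=3,fy=3,interpolation=3))
E
```

```text
t 29.83 pos [683.1   6.9 100.9] x [ 0.003  1.    -0.   ] y [ 0.002 -0.    -1.   ] F [ 0.6 -0.3  0.9] w 72.6
4480 min [658.6 -14.6  30. ] max [704.7  32.9  63.5] med [677.4   9.   60.8] circ 682.3 9.1 23.9 mid [681.7   9.2  46.8]
```

View pics/zw11.png

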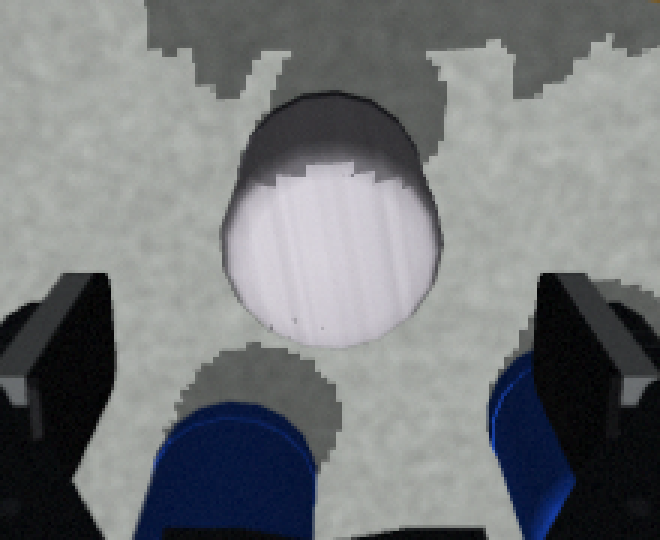

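Call:
apply_moves(steps=[{"ax":0,"ay":0,"az":0,"dx":0.02,"dy":0.6,"dz":0.01,"fingers":-0.6},{"ax":0,"ay":0,"az":0,"dx":0.02,"dy":1.2,"dz":0.01,"fingers":-0.5},{"ax":0,"ay":0,"az":0,"dx":0.02,"dy":1.55,"dz":0.01,"fingers":-0.4},{"ax":0,"ay":0,"az":0,"dx":0.02,"dy":1.6,"dz":0.01,"fingers":-0.3},{"ax":0,"ay":0,"az":0,"dx":0.02,"dy":1.6,"dz":0.01,"fingers":-0.3},{"ax":0,"ay":0,"az":0,"dx":0.02,"dy":1.6,"dz":0.01,"fingers":0.1},{"ax":0,"ay":0,"az":0,"dx":0.02,"dy":1.6,"dz":0.01,"fingers":0.1},{"ax":0,"ay":0,"az":0,"dx":0.02,"dy":1.6,"dz":0.01,"fingers":0.1},{"ax":0,"ay":0,"az":0,"dx":0.02,"dy":1.6,"dz":0.01,"fingers":0.1}], newtons=40)

```text
time_s: 30.63
position: [683.2, 8.4, 37.8]
orientation: [[0.002, 0.004, -1.0], [1.0, -0.001, 0.002], [-0.001, -1.0, -0.004]]
ft_force: [-0.1, 0.0, 6.3]
gripper_width: 47.1
```

Call:
apply_moves(steps=[{"ax":0,"ay":0,"az":0,"dx":0,"dy":-0.4,"dz":0,"fingers":0.1},{"ax":0,"ay":0,"az":0,"dx":0,"dy":-1.2,"dz":0,"fingers":0.1},{"ax":0,"ay":0,"az":0,"dx":0,"dy":-2.1,"dz":0,"fingers":0.1},{"ax":0,"ay":0,"az":0,"dx":0,"dy":-3,"dz":0,"fingers":0.1},{"ax":0,"ay":0,"az":0,"dx":0.5,"dy":-3.6,"dz":0.5,"fingers":0.1},{"ax":0,"ay":0,"az":0,"dx":1.2,"dy":-3.6,"dz":1,"fingers":0.1},{"ax":0,"ay":0,"az":0,"dx":1.9,"dy":-3.6,"dz":1.5,"fingers":0.1},{"ax":0,"ay":0,"az":0,"dx":2.6,"dy":-3.6,"dz":2,"fingers":0.1},{"ax":0,"ay":0,"az":0,"dx":3.3,"dy":-3.6,"dz":2.5,"fingers":0.1},{"ax":0,"ay":0,"az":0,"dx":4,"dy":-3.6,"dz":3,"fingers":0.1},{"ax":0,"ay":0,"az":0,"dx":4.7,"dy":-3.6,"dz":3.5,"fingers":0.1},{"ax":0,"ay":0,"az":0,"dx":5.08,"dy":-3.6,"dz":3.7,"fingers":0.1},{"ax":0,"ay":0,"az":0,"dx":5.08,"dy":-3.6,"dz":3.7,"fingers":0.1},{"ax":0,"ay":0,"az":0,"dx":5.08,"dy":-3.6,"dz":3.7,"fingers":0.1},{"ax":0,"ay":0,"az":0,"dx":5.08,"dy":-3.6,"dz":3.7,"fingers":0.1}])

```text
time_s: 31.88
position: [535.1, 211.5, 179.9]
orientation: [[0.002, 0.001, -1.0], [1.0, -0.0, 0.002], [-0.0, -1.0, -0.001]]
ft_force: [-0.1, -0.9, -0.8]
gripper_width: 47.2
```

```bash
python3 - <<'E'
from held import *
pos()
P=telemetry.get_obs()['position']
p=cap('wrist','h17.png');c=cloud(p)-P
for z in (-30,-20,-10,0):
    s=c[(np.abs(c[...,2]-z)<4)&(np.abs(c[...,1])<21)&(np.abs(c[...,0])<30)]; print(z,len(s),s[:,0].min().round(1) if len(s) else '')
for a,b,r in ((49.5,58,22),(42,60,55),(70,95,15)): blob(p,(504,212),r,a,b)
for d in nets.landmark_of(p,'lubricator_face')[:2]: print(d['conf'],d['position'])
cv2.imwrite('pics/zh17.png',cv2.resize(p['img'][120:320,220:420],None,fx=3,fy=3,interpolation=3))
E
```

```text
t 31.88 pos [535.1 211.5 179.9] x [ 0.002  1.    -0.   ] y [ 0.001 -0.    -1.   ] F [-0.1 -0.9 -0.8] w 47.2
-30 259 -25.0
-20 287 -24.7
-10 355 -24.6
0 446 -24.6
847 min [487.5 196.4  49.5] max [517.9 229.8  58. ] med [500.7 210.8  52.4] circ 503.9 214.3 17.9 mid [502.7 213.1  53.7]
5008 min [463.  171.8  42.3] max [542.2 251.7  59.8] med [500.3 211.8  47.5] circ 502.7 212.3 44.4 mid [502.6 211.7  51. ]
72 min [505.7 211.7  70.8] max [511.3 216.6  90.6] med [507.3 214.1  88.8] circ 508.7 214.1 3.0 mid [508.5 214.2  80.7]
0.56 [506.1, 211.5, 45.8]
```

View pics/zh17.png

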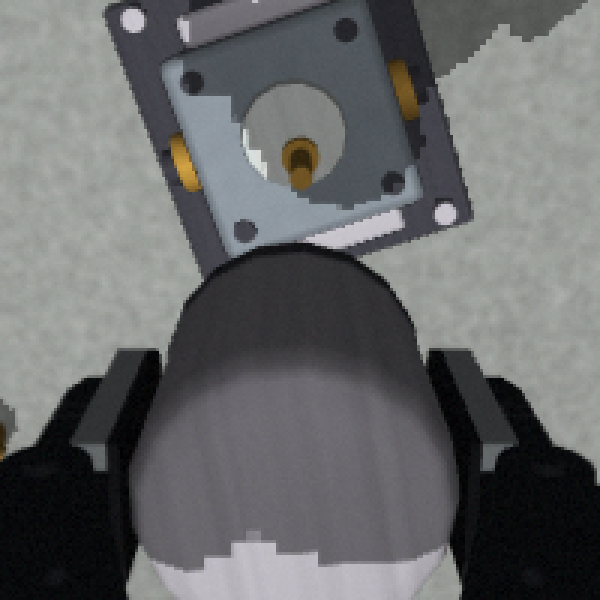

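```bash
python3 - <<'E'
from held import *
p=cap('wrist')
q=cv2.undistortPoints(np.array([[[317.7,164.3]],[[300.5,164]],[[335,164]],[[317.7,147.5]],[[317.7,181.5]]]),K(p),np.array(p['dist_coeffs'])).reshape(-1,2)
for a in q:
    d=np.array(p['attitude'])@np.array([*a,1]);t=(52.3-p['position'][2])/d[2];print((np.array(p['position'])+t*d).round(1))
E
```

```text
[502.7 212.   52.3]
[502.3 196.7  52.3]
[502.5 227.3  52.3]
[488.  212.   52.3]
[518.2 211.9  52.3]
```

Call:
apply_moves(steps=[{"ax":0,"ay":0,"az":0,"dx":0.01,"dy":0,"dz":0.6,"fingers":0.1},{"ax":0,"ay":0,"az":0,"dx":0.01,"dy":0.2,"dz":0.785,"fingers":0.1},{"ax":0,"ay":0,"az":0,"dx":0.01,"dy":0.6,"dz":0.785,"fingers":0.1},{"ax":0,"ay":0,"az":0,"dx":0.01,"dy":0.9,"dz":0.785,"fingers":0.1},{"ax":0,"ay":0,"az":0,"dx":0.01,"dy":0.9,"dz":0.785,"fingers":0.1},{"ax":0,"ay":0,"az":0,"dx":0.01,"dy":0.9,"dz":0.785,"fingers":0.1}])

```text
time_s: 32.53
position: [503.5, 212.0, 143.4]
orientation: [[0.003, -0.001, -1.0], [1.0, -0.0, 0.003], [-0.0, -1.0, 0.001]]
ft_force: [0.5, 0.9, -1.4]
gripper_width: 46.8
```

```bash
python3 - <<'E'
from held import *
pos()
p=cap('wrist','h18.png')
cv2.imwrite('pics/zh18.png',cv2.resize(p['img'][120:320,220:420],None,fx=3,fy=3,interpolation=3))
E
```

```text
t 32.53 pos [503.5 212.  143.4] x [ 0.003  1.    -0.   ] y [-0.001 -0.    -1.   ] F [ 0.5  0.9 -1.4] w 46.8
```

View pics/zh18.png

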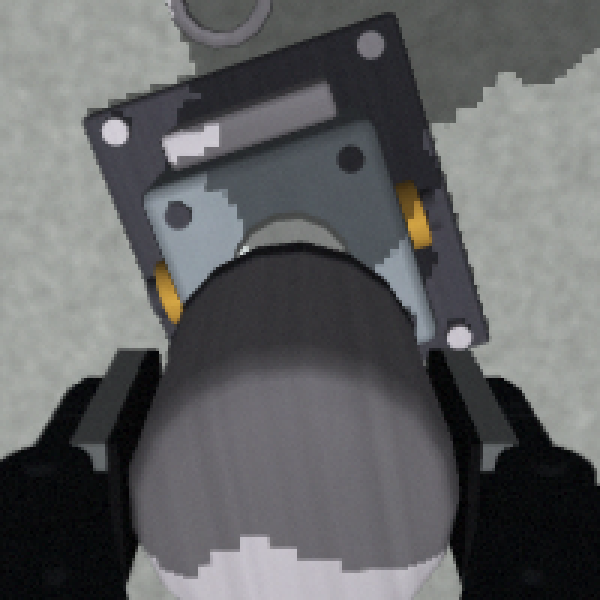

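Aligned. Lower to ~6 mm above the face.

Call:
apply_moves(steps=[{"ax":0,"ay":0,"az":0,"dx":0,"dy":0.2,"dz":0,"fingers":0.1},{"ax":0,"ay":0,"az":0,"dx":0,"dy":0.5,"dz":0,"fingers":0.1},{"ax":0,"ay":0,"az":0,"dx":0,"dy":0.8,"dz":0,"fingers":0.1},{"ax":0,"ay":0,"az":0,"dx":0,"dy":1.1,"dz":0,"fingers":0.1},{"ax":0,"ay":0,"az":0,"dx":0,"dy":1.3,"dz":0,"fingers":0.1},{"ax":0,"ay":0,"az":0,"dx":0,"dy":1.34,"dz":0,"fingers":0.1},{"ax":0,"ay":0,"az":0,"dx":0,"dy":1.34,"dz":0,"fingers":0.1},{"ax":0,"ay":0,"az":0,"dx":0,"dy":1.34,"dz":0,"fingers":0.1}])

```text
time_s: 33.25
position: [503.5, 212.6, 90.4]
orientation: [[0.002, 0.001, -1.0], [1.0, 0.0, 0.002], [0.0, -1.0, -0.001]]
ft_force: [-0.9, 0.1, -0.7]
gripper_width: 47.0
```

```bash
python3 - <<'E'
from held import *
pos()
p=cap('wrist','h19.png')
cv2.imwrite('pics/zh19.png',cv2.resize(p['img'][120:320,220:420],None,fx=3,fy=3,interpolation=3))
E
```

```text
t 33.25 pos [503.5 212.6  90.4] x [0.002 1.    0.   ] y [ 0.001  0.    -1.   ] F [-0.9  0.1 -0.7] w 47.0
```

View pics/zh19.png

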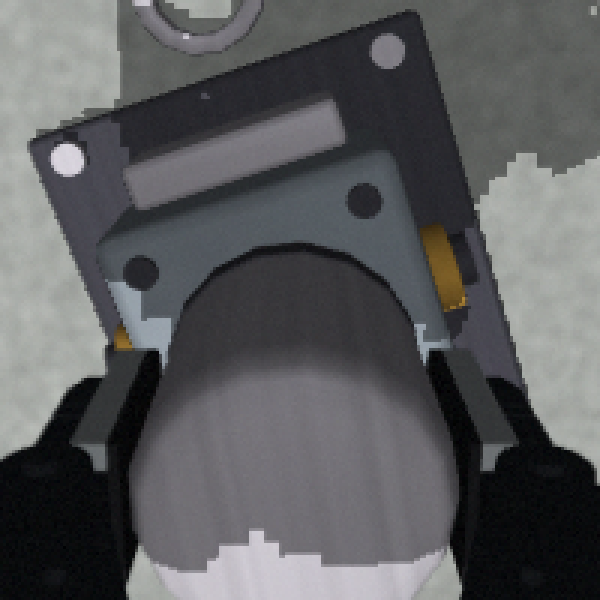

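Call:
apply_moves(steps=[{"ax":0,"ay":0,"az":0,"dx":-0.01,"dy":0.06,"dz":0,"fingers":0.1},{"ax":0,"ay":0,"az":0,"dx":-0.01,"dy":0.1,"dz":0,"fingers":0.1},{"ax":0,"ay":0,"az":0,"dx":-0.01,"dy":0.14,"dz":0,"fingers":0.1},{"ax":0,"ay":0,"az":0,"dx":-0.01,"dy":0.15,"dz":0,"fingers":0.1},{"ax":0,"ay":0,"az":0,"dx":-0.01,"dy":0.15,"dz":0,"fingers":0.1}])

```text
time_s: 33.72
position: [503.2, 212.2, 84.0]
orientation: [[0.002, 0.0, -1.0], [1.0, -0.0, 0.002], [-0.0, -1.0, -0.0]]
ft_force: [-1.3, 0.6, -0.6]
gripper_width: 46.7
```

Call:
apply_moves(steps=[{"ax":0,"ay":0,"az":0,"dx":0,"dy":0.02,"dz":0,"fingers":0.1},{"ax":0,"ay":0,"az":0,"dx":0,"dy":0.03,"dz":0,"fingers":0.1},{"ax":0,"ay":0,"az":0,"dx":0,"dy":0.03,"dz":0,"fingers":0.1}])

```text
time_s: 33.97
position: [503.2, 212.2, 83.8]
orientation: [[0.002, 0.001, -1.0], [1.0, 0.0, 0.002], [0.0, -1.0, -0.001]]
ft_force: [-4.6, -1.1, 10.1]
gripper_width: 46.9
```

Call:
apply_moves(steps=[{"ax":0,"ay":0,"az":0,"dx":0,"dy":-0.01,"dz":0,"fingers":-0.6},{"ax":0,"ay":0,"az":0,"dx":0,"dy":-0.01,"dz":0,"fingers":-0.7},{"ax":0,"ay":0,"az":0,"dx":0,"dy":-0.01,"dz":0,"fingers":-0.7},{"ax":0,"ay":0,"az":0,"dx":0,"dy":-0.4,"dz":0,"fingers":-0.7},{"ax":0,"ay":0,"az":0,"dx":0,"dy":-1.4,"dz":0,"fingers":-0.7},{"ax":0,"ay":0,"az":0,"dx":0,"dy":-2.4,"dz":0,"fingers":-0.7},{"ax":0,"ay":0,"az":0,"dx":0,"dy":-3.2,"dz":0.3,"fingers":-0.7},{"ax":0,"ay":0,"az":0,"dx":0,"dy":-3.2,"dz":0.7,"fingers":-0.7},{"ax":0,"ay":0,"az":0,"dx":0,"dy":-3.2,"dz":0.7,"fingers":-0.7},{"ax":0,"ay":0,"az":0,"dx":0,"dy":-3.2,"dz":0.7,"fingers":-0.7}])

```text
time_s: 34.8
position: [474.8, 212.3, 210.6]
orientation: [[0.002, -0.0, -1.0], [1.0, -0.0, 0.002], [-0.0, -1.0, 0.0]]
ft_force: [0.1, -0.7, -0.2]
gripper_width: 72.9
```

```bash
python3 - <<'E'
from held import *
pos()
p=look('w12.png','wrist',(503,212),35,100,115)
c=cloud(p);m=(np.hypot(c[...,0]-503,c[...,1]-212)<18)&(c[...,2]>100)&(c[...,2]<115)
q=c[m];A=np.c_[q[:,:2],np.ones(len(q))];k=np.linalg.lstsq(A,q[:,2],rcond=None)[0];print('tilt',k[:2],'z',np.median(q[:,2]))
s=cap('scene','s4.png')
for d in nets.landmark_of(s,'gauge')[:2]: print('gauge',d['conf'],d['position'])
cv2.imwrite('pics/zs4.png',cv2.resize(s['img'][70:320,130:430],None,fx=2.4,fy=2.4,interpolation=3))
cv2.imwrite('pics/zw12.png',cv2.resize(p['img'][120:270,220:420],None,fx=3,fy=3,interpolation=3))
E
```

```text
t 34.8 pos [474.8 212.3 210.6] x [ 0.002  1.    -0.   ] y [-0. -0. -1.] F [ 0.1 -0.7 -0.2] w 72.9
2109 min [478.5 189.3 100. ] max [525.  236.2 109.7] med [499.7 213.2 107. ] circ 502.3 212.8 23.9 mid [501.8 212.7 104.9]
tilt [-0.00053274  0.0053603 ] z 107.39810011583202
gauge 0.82 [747.7, -155.3, 0.5]
```

View pics/zs4.png

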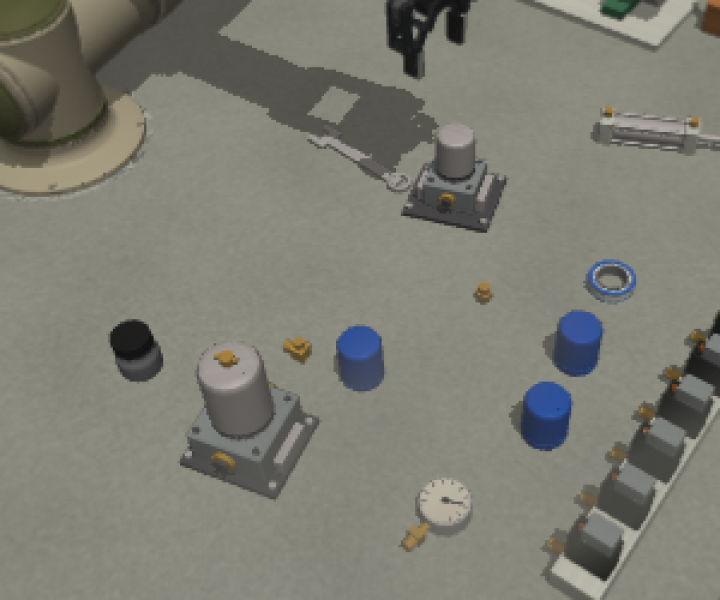

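View pics/zw12.png

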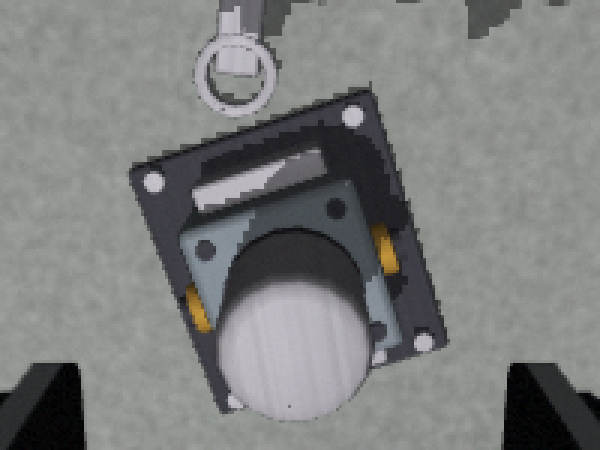

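Both bowls are seated square (tops at about 140 and 106 mm), the gauge and the blue bowls are unmoved, and the arm is clear. I'm handing the job in.

```bash
python3 -c "
from h import *
print(order.job_done())"
```

```text
the job is handed in; nothing more can be done
None
```

Both units are rebuilt and the job was handed in at about 35 s of the 144 s allowed; the hand-in reported no verdict.

**What I did:** I stacked the deflector, then the white element, then the baffle (hub up) on the filter stem and covered them with the large bowl. I then put the bare-metal small bowl over the siphon tube. Each part was lowered until the wrist force showed contact, 4.5 to 10 N, and then released.

**Last checks:**
- **Heights:** the wrist camera, which reads about 1.5 mm high on the bench, put the large bowl's top at 141 mm (140 expected) and the small bowl's top at 107 mm (106 expected).
- **Squareness and centring:** tilt is at most 0.4° for both bowls. They sit within about 1 mm of the head axes.
- **Surroundings:** the gauge is where it started, within measuring error. The blue look-alikes were not touched and look unmoved.
- **Arm:** the gripper is open and well clear.

No check failed. The only small disagreement was the baffle, which touched down about 1 mm lower than I had worked out. Its top still read 126 mm after the camera's offset, as it should.

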